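# Start a sampling session at the garden lab table

## Robot

A 6-joint arm with a two-finger parallel gripper is mounted at the origin on the work surface. World frame = base frame: x ahead of the robot, y to its left, z up, the work surface at z = 0. Lengths are in m, angles in degrees, forces in N, time in s.
With the tool pointing down it reaches from about 0.35 to 0.875 m from the base axis. Payload 4.2 kg.
Tool frame: the origin (TCP) lies midway between the tips of the shut fingers; the grasp point (between the pads) lies 19 mm behind it; y points along the fingers, z is the direction in which the jaws open and shut, and the axes are right-handed (so a half turn about y gives the same grasp; the last joint's range is limited). The gripper opens to 87 mm and grips with 3 to 60 N. Pads are 19 mm wide; open, the fingers measure 117 mm over their backs; the gripper's body (75 mm by 190 mm) begins 51 mm behind the grasp point.
Start: joints at [79.217, 22.042, 0.453, 0, -68.411, -14.817], TCP at [0.27, 0.564, 0.223] pointing down, gripper open.
Joint ranges: [-179.83, 179.83], [-69.29, 118.12], [-61.27, 80.66], [-181.25, 117.63], [-171.15, -9.14], [-177.46, 177.46]. Speed limits (degrees/s): [159.86, 159.86, 180, 180, 180, 180].

## Interface

Orientations are given as [roll, pitch, yaw] about the fixed x, y, z axes, in that order (R = Rz(yaw) Ry(pitch) Rx(roll)).
In Python, from workcell import env gives the robot as it stands. The module is installed in compiled form; this text tells all that it offers. Calls block until the motion is done:
- env.goto(position, orientation): joint-space move of the TCP to a pose.
- env.move_straight(position, rotation=None, rate=0.15, force_limit=None): straight line of the TCP; rotation=None keeps the orientation; rate is the mean speed in m/s. With force_limit (N) it stops when the force on the tool has changed by that much, and returns True; else False.
- env.set_joints(angles): joint-space move.
- env.gripper_to(opening, grasp_force=None): opening from 0.0 (shut) to 1.0 (fully open); grasp_force is the grip in N (None keeps the last); returns when the fingers have stopped.
- env.dwell(seconds).
- env.inverse_kinematics(position, orientation): joint angles nearest the present ones, or None.
- env.read_state(): the state.
- env.grab_frame(name): name is "scene" or "top"; returns a dict with "image" (420x560x3 uint8, blue, green, red), "fx", "fy", "cx", "cy" (pixels), "position" and "orientation" of the camera in the world. Camera axes: x right, y up, looking along -z (the intrinsics and any distortion apply to the point x, -y, -z); pixel columns grow to the right and rows downward; lengths in m; the calibration is good to about 2 mm. A picture is of the moment at which its call begins. There is no depth.
A pose or a line that the arm cannot do raises env.Unreachable and nothing moves.
- env.close_job(): hands the job in, once; it reports no verdict.
Trained networks look in a picture, given as the dict that the camera call returned (one of the last four; its "shot" number tells which), for a name from the list of things; names that differ only in an ending like _2 or _b are one class to them, and where a whole thing is asked for, a point or a joint stands for the part that bears it (a point fixed in the world has none). Each returns a list of dicts, best first, with "score" (0 to 1); they miss things now and then, are a little off and sometimes report something else, mostly with a low value. They report only what shows in the picture. A call takes as long as a camera call.
- env.search_frame(picture, thing): "xyz" ([x, y, z] in m, in world coordinates, good to about 4 mm: the middle of the surface that is visible of it).
- env.trace(picture, thing): "mask" (420x560 bool, what is visible of it).
The state is a dict: "clock": time; "joint_positions": joint angles; "qvel": joint speeds; "joint_torque": joint torques, N m; "position": TCP position; "tool_rot": TCP orientation; "force": force on the tool from outside, world axes, zero at the start; "wrist_torque": the same for the moment, N m; "opening": opening from 0.0 (shut) to 1.0 (fully open).
Only numpy, scipy, OpenCV 4.12 (cv2) and the standard library are available. Lean on these libraries where they do the work, as an engineer would, in place of code of your own. Each camera call takes 0.05 s, during which the arm holds its last target.

## Task

Tilt the data logger in the middle of the packed rack forward, pull it free without bringing its neighbours along, and stand it upright on the floor of the blue tray. Then take the stylus from its stand and press the recessed button fully down, for about half a second each, first on the logger and then on every timer present, one after another from left to right as seen from the robot and then once more on the logger to stamp the start. Finally leave the logger standing on the tray and put the stylus back in its stand, tip down, leaving the timers flat on the table, the kit boxes standing in the rack, and the cups and jar upright where they are.

Things in the scene. Friction and masses are not known exactly. Their poses are not given: they have to be found in the camera images.
- rack: Fixed open-topped plywood rack with a tight row of five slim upright boxes. Origin on the table under the middle of the row; x from the open front (robot side) to the back, y along the row (to the robot's left), z up. Floor 5 mm thick; side walls 6 mm thick, 105 mm high at y = +-96 mm (66 mm high ahead of the row). Behind the row only a 25 mm high stop (x = 48 to 52 mm). Reaches from x = -97 to 54 mm.
- rack_bar (a point): Middle of the rack's level steel front bar, 10 mm thick, along y, at x = -89, z = 57 mm in the rack. A lip 4 mm above the rack floor, 3 mm ahead of the boxes, keeps their feet in. A box tilted forward about its lower front edge tips by itself past about 28 degrees, then leans on the bar at about 36 degrees and stays; short of 28 it falls back.
- logger: Grey plastic data logger, middle one of the five: 90 (x, front to back) x 36 (y) x 130 mm high, 0.3 kg +-20 percent, centre of mass 85 mm up. Origin at the centre of its underside, z up; x to its back, at the start along the rack's x; dark display on its front. 1 mm of play to each neighbour, tops level: its sides cannot be gripped until it is tilted, and it is too deep to grip front to back.
- logger_button (a joint): The logger's recessed spring button (11 mm across) in the middle of its top, in a square well 14 mm wide; its face when up is on the logger's z axis 126 mm above its origin, 4 mm below the top. Travel in m, 0 up, 0.004 fully down; springs back. Needs 0.8 N to start and 4 N fully down.
- tray: Fixed blue plastic tray 160 mm (x) by 140 mm (y), floor 5 mm thick, rim 5 mm wide and 12 mm high. Origin: on the table under its centre, z up.
- stylus: Stylus tool, 50 g, 120 mm long, standing tip down in its stand. Origin at the tip, z from tip up to handle. Steel shaft 6 mm across from 0 to 55 mm, black round collar 32 mm across from 55 to 60 mm, square aluminium handle 16 x 16 mm from 60 to 120 mm (flats along its x and y). The collar rests on the stand; the tip is then 10 mm above the table.
- stand: Fixed light wooden block 60 x 60 mm, 65 mm high, with one square hole 18 mm wide and 60 mm deep down its middle for the stylus. Origin: on the table under its centre, axes along its sides.
- timer1: Small black timer lying loose on the table, 60 (x) x 46 (y) x 24 mm high, 90 g; place 1 from the left (+y) in the row of up to five right of the tray; absent (None) in some starts. Origin at the centre of its underside, z up. Screen on the +x half; at x = -14, y = 0 mm a square well 14 mm wide holds the spring button, its face 4 mm below the top (20 mm above the origin).
- timer1_button (a joint): The recessed spring button (11 mm across) of timer1: travel in m, 0 up, 0.004 fully down; springs back. 0.8 N to start, 4 N fully down.
- timer2: Small black timer lying loose on the table, 60 (x) x 46 (y) x 24 mm high, 90 g; place 2 from the left (+y) in the row of up to five right of the tray; absent (None) in some starts. Origin at the centre of its underside, z up. Screen on the +x half; at x = -14, y = 0 mm a square well 14 mm wide holds the spring button, its face 4 mm below the top (20 mm above the origin).
- timer2_button (a joint): The recessed spring button (11 mm across) of timer2: travel in m, 0 up, 0.004 fully down; springs back. 0.8 N to start, 4 N fully down.
- timer3: Small black timer lying loose on the table, 60 (x) x 46 (y) x 24 mm high, 90 g; place 3 from the left (+y) in the row of up to five right of the tray; absent (None) in some starts. Origin at the centre of its underside, z up. Screen on the +x half; at x = -14, y = 0 mm a square well 14 mm wide holds the spring button, its face 4 mm below the top (20 mm above the origin).
- timer3_button (a joint): The recessed spring button (11 mm across) of timer3: travel in m, 0 up, 0.004 fully down; springs back. 0.8 N to start, 4 N fully down.
- timer4: Small black timer lying loose on the table, 60 (x) x 46 (y) x 24 mm high, 90 g; place 4 from the left (+y) in the row of up to five right of the tray; absent (None) in some starts. Origin at the centre of its underside, z up. Screen on the +x half; at x = -14, y = 0 mm a square well 14 mm wide holds the spring button, its face 4 mm below the top (20 mm above the origin).
- timer4_button (a joint): The recessed spring button (11 mm across) of timer4: travel in m, 0 up, 0.004 fully down; springs back. 0.8 N to start, 4 N fully down.
- timer5: Small black timer lying loose on the table, 60 (x) x 46 (y) x 24 mm high, 90 g; place 5 from the left (+y) in the row of up to five right of the tray; absent (None) in some starts. Origin at the centre of its underside, z up. Screen on the +x half; at x = -14, y = 0 mm a square well 14 mm wide holds the spring button, its face 4 mm below the top (20 mm above the origin).
- timer5_button (a joint): The recessed spring button (11 mm across) of timer5: travel in m, 0 up, 0.004 fully down; springs back. 0.8 N to start, 4 N fully down.
- kit1: Cardboard or white kit box, 90 x 36 x 130 mm, 0.25 kg, loose, neighbour of the logger in the rack: place 1 of the five from the left (rack's +y). To be left standing in the rack. Origin at the centre of its underside.
- kit2: Cardboard or white kit box, 90 x 36 x 130 mm, 0.25 kg, loose, neighbour of the logger in the rack: place 2 of the five from the left (rack's +y). To be left standing in the rack. Origin at the centre of its underside.
- kit3: Cardboard or white kit box, 90 x 36 x 130 mm, 0.25 kg, loose, neighbour of the logger in the rack: place 4 of the five from the left (rack's +y). To be left standing in the rack. Origin at the centre of its underside.
- kit4: Cardboard or white kit box, 90 x 36 x 130 mm, 0.25 kg, loose, neighbour of the logger in the rack: place 5 of the five from the left (rack's +y). To be left standing in the rack. Origin at the centre of its underside.
- cup1: Clear plastic cup, 70 mm across, 95 mm high, loose; a bystander, not to be knocked over or shoved away. Origin at the centre of its underside.
- cup2: Clear plastic cup, 70 mm across, 95 mm high, loose; a bystander, not to be knocked over or shoved away. Origin at the centre of its underside.
- jar: Closed amber jar, 72 mm across, 110 mm high, loose; a bystander, not to be knocked over or shoved away. Origin at the centre of its underside.

How it is judged (in metres and radians):
On the way, in this order (a step that is already met when the one before it is completed fails the run):
1. the logger is tilted forward out of the row (over 20 degrees) while still in the rack (angle between logger's own z axis and vertical above 0.35 rad and z of logger in the frame of rack below 0.1 m and horizontal distance between logger and rack below 0.09 m), for 0.1 s.
2. the logger stands upright on the tray's floor, let go and still (x of logger in the frame of tray between -0.06 and 0.06 m and y of logger in the frame of tray between -0.055 and 0.055 m and z of logger in the frame of tray below 0.009 m and angle between logger's own z axis and vertical below 0.05 rad and contact force between the fingers and logger below 0.1 N and linear speed of logger below 0.03 m/s), for 0.3 s.
3. the logger's button is pressed home (over 2.8 mm) with the stylus for 0.15 s (value of joint logger_button above 0.0028 m and contact force between stylus and logger above 1 N), for 0.15 s.
4. then timer1's button is pressed home (over 2.8 mm) with the stylus for 0.15 s (value of joint timer1_button above 0.0028 m and contact force between stylus and timer1 above 1 N), for 0.15 s.
5. then timer2's button is pressed home (over 2.8 mm) with the stylus for 0.15 s (value of joint timer2_button above 0.0028 m and contact force between stylus and timer2 above 1 N), for 0.15 s.
6. then timer3's button is pressed home (over 2.8 mm) with the stylus for 0.15 s (value of joint timer3_button above 0.0028 m and contact force between stylus and timer3 above 1 N), for 0.15 s.
7. then timer4's button is pressed home (over 2.8 mm) with the stylus for 0.15 s (value of joint timer4_button above 0.0028 m and contact force between stylus and timer4 above 1 N), for 0.15 s.
8. then timer5's button is pressed home (over 2.8 mm) with the stylus for 0.15 s (value of joint timer5_button above 0.0028 m and contact force between stylus and timer5 above 1 N), for 0.15 s.
9. last, the logger's button is pressed home again with the stylus for 0.15 s (all of step 3), for 0.15 s.
At the end, for the whole second after the job is handed in: Logger upright (within 3 degrees) flat on the tray floor; stylus in its stand (within 12 mm of centre, collar down, upright within 7 degrees); timers flat on the table face up; kit boxes standing in the rack (tilt under 11 degrees, moved under 45 mm); logger and stylus at rest (x of logger in the frame of tray between -0.06 and 0.06 m and y of logger in the frame of tray between -0.055 and 0.055 m and z of logger in the frame of tray below 0.009 m and angle between logger's own z axis and vertical below 0.05 rad and linear speed of each of logger, stylus below 0.03 m/s and horizontal distance between stylus and stand below 0.012 m and height (world z) of stylus below 0.016 m and angle between each of stylus, timer1, timer2, timer3, timer4, timer5's own z axis and vertical below 0.12 rad and height (world z) of each of timer1, timer2, timer3, timer4, timer5 below 0.008 m and angle between each of kit1, kit2, kit3, kit4's own z axis and vertical below 0.2 rad and distance of each of kit1, kit2, kit3, kit4 from where it was at the start of the episode below 0.045 m); the robot touches nothing.
It fails at once if a kit box is pulled over or out of the rack (angle between any of kit1, kit2, kit3, kit4's own z axis and vertical above 0.45 rad or distance of any of kit1, kit2, kit3, kit4 from where it was at the start of the episode above 0.08 m).
It fails at once if a cup or the jar is knocked over or shoved more than 8 cm (angle between any of cup1, cup2, jar's own z axis and vertical above 0.6 rad or distance of any of cup1, cup2, jar from where it was at the start of the episode above 0.08 m).
Of timer1, timer2, timer3, timer4, timer5 only 3 to 5 are there at a start; the rules pass over those that are not, and their reading is None.
At some moment in a run one of timer1, timer2, timer3, timer4, timer5 may be knocked a few centimetres aside while the robot is not near it.
It also fails if it takes over 208 s, if anything falls off the work surface, if the arm or the gripper's body presses on something with over 40 N, if the wrist force passes 120 N, or if a joint passes its speed limit or range.

## Working session

There is one attempt and no reset: what is moved stays moved. The work goes in short steps, each a Python script; the robot and the scene stay as the last script left them, time stands still between calls to the robot, and variables do not carry over. Pictures are saved under pics/ and viewed, and the job is handed in when it is done.

```bash
mkdir -p pics; ls
python3 - <<'E'
from workcell import env
import cv2
for n in ["scene","top"]:
    p=env.grab_frame(n); cv2.imwrite(f"pics/a_{n}.png",p["image"])
    print(n,{k:v for k,v in p.items() if k!="image"})
    for t in ["rack","rack_bar","logger","logger_button","tray","stylus","stand","timer1","kit1","cup1","jar"]:
        try: print(t,[(round(r["score"],2),[round(float(c),3) for c in r["xyz"]]) for r in env.search_frame(p,t)])
        except Exception as e: print(t,repr(e))
s=env.read_state(); print(s)
E
```

```text
pics
scene {'fx': 539.4150446637648, 'fy': 539.4150446637648, 'cx': 274.62470712696484, 'cy': 214.89070634821041, 'position': array([1.115975  , 0.72538783, 1.0711217 ]), 'orientation': array([ 4.31671817e+01, -3.48312136e-02,  1.48325323e+02]), 'shot': 1}
rack [(0.66, [0.623, 0.324, 0.021]), (0.36, [0.471, -0.42, 0.023])]
rack_bar [(0.83, [0.621, 0.322, 0.027])]
logger [(0.65, [0.635, 0.27, 0.139]), (0.27, [0.665, 0.203, 0.135])]
logger_button []
tray [(0.7, [0.499, 0.044, 0.005])]
stylus [(0.7, [0.695, 0.053, 0.09])]
stand [(0.87, [0.698, 0.066, 0.06])]
timer1 [(0.81, [0.548, -0.257, 0.026]), (0.77, [0.472, -0.423, 0.021]), (0.65, [0.565, -0.092, 0.027]), (0.54, [0.524, -0.339, 0.023])]
kit1 [(0.84, [0.645, 0.238, 0.135]), (0.68, [0.665, 0.203, 0.135]), (0.62, [0.62, 0.303, 0.135]), (0.61, [0.601, 0.341, 0.133])]
cup1 [(0.72, [0.727, -0.213, 0.075]), (0.68, [0.771, -0.104, 0.065])]
jar [(0.74, [0.785, 0.136, 0.086]), (0.4, [0.695, 0.068, 0.06])]
top {'fx': 380.23080292984827, 'fy': 380.23080292984827, 'cx': 284.8847882501654, 'cy': 209.28751491313923, 'position': array([ 0.58119332
[... 749 characters left out ...]
 (0.6, [0.519, -0.349, 0.024])]
{'clock': 1.2, 'joint_positions': array([ 7.92184832e+01,  2.20423794e+01,  4.52708140e-01,  6.48269467e-05,
       -6.84111909e+01, -1.48175562e+01]), 'qvel': array([ 0.11207242,  0.04067105, -0.00235902, -0.02128194, -0.03949074,
       -0.00141224]), 'joint_torque': array([ 8.02043523e-04, -3.90475059e+01,  1.87621450e+01,  4.22426909e+00,
        1.55022653e-02, -1.82933843e-05]), 'position': array([0.27000488, 0.56364717, 0.22254343]), 'tool_rot': array([-8.99991819e+01,  2.78768715e-04,  1.54400951e+02]), 'force': array([ 0.52046405,  0.06761014, -0.61650953]), 'wrist_torque': array([-0.02211238, -0.00163624, -0.01561025]), 'opening': 0.9985143152930746}
```

View pics/a_scene.png

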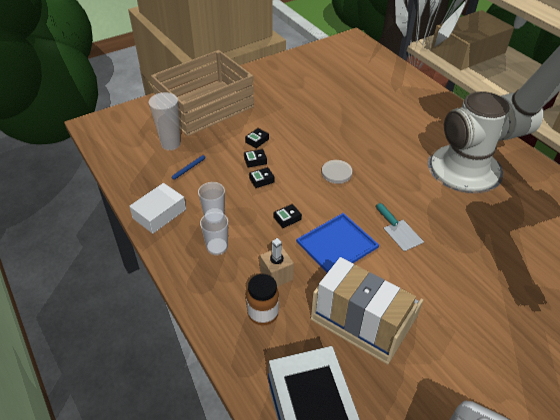

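View pics/a_top.png

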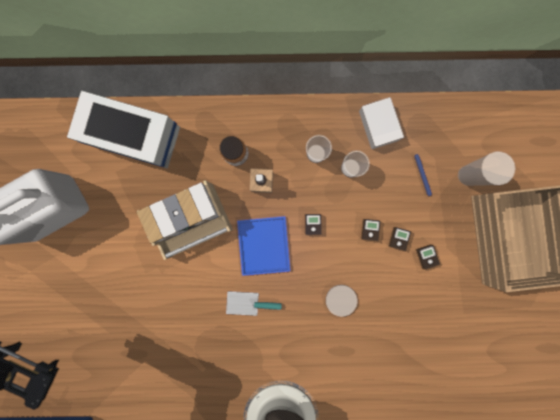

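```bash
cat > h.py <<'E'
import numpy as np, cv2
from scipy.spatial.transform import Rotation as Ro
from workcell import env
def cam(p):
    return Ro.from_euler("xyz",p["orientation"],degrees=True).as_matrix(), np.array(p["position"])
def proj(p,X):
    R,c=cam(p); q=(np.atleast_2d(X)-c)@R
    return np.c_[p["cx"]+p["fx"]*q[:,0]/-q[:,2], p["cy"]-p["fy"]*q[:,1]/-q[:,2]]
def back(p,uv,z):
    R,c=cam(p); uv=np.atleast_2d(np.array(uv,float))
    d=np.c_[(uv[:,0]-p["cx"])/p["fx"],-(uv[:,1]-p["cy"])/p["fy"],-np.ones(len(uv))]@R.T
    return c+d*((z-c[2])/d[:,2])[:,None]
def crop(p,X,r,name,k=8,draw=None,cols=None):
    u,v=np.round(proj(p,X)[0]).astype(int); u0=max(0,u-r);v0=max(0,v-r)
    im=cv2.resize(p["image"][v0:v+r,u0:u+r],None,fx=k,fy=k,interpolation=cv2.INTER_CUBIC)
    for i,D in enumerate(draw or []):
        pts=((proj(p,D)-[u0,v0]+.5)*k).astype(int)
        cv2.polylines(im,[pts.reshape(-1,1,2)],False,(0,0,255),1)
    cv2.imwrite(f"pics/{name}.png",im); return u0,v0,k
def boxlines(T,yaw,dx,dy,h,z0=0):
    c,s=np.cos(yaw),np.sin(yaw); P=np.array([[-1,-1],[1,-1],[1,1],[-1,1],[-1,-1]])*[dx/2,dy/2]
    P=P@np.array([[c,s],[-s,c]])+np.array(T[:2])
    return [np.c_[P,np.full(5,z0+h)],np.c_[P,np.full(5,z0)]]
E
python3 - <<'E'
from h import *
for n in ["scene","top"]:
    p=env.grab_frame(n)
    print(n, crop(p,[.595,.26,.135],45,"b_"+n,k=6))
    for t in ["logger","kit1"]:
      for r in env.trace(p,t):
        cs,_=cv2.findContours(r["mask"].astype(np.uint8),0,1)
        c=max(cs,key=cv2.contourArea); M=cv2.moments(c)
        print(t,round(r["score"],2),r["mask"].sum(), M["m10"]/M["m00"],M["m01"]/M["m00"],cv2.minAreaRect(c))
E
```

```text
scene (np.int64(323), np.int64(242), 6)
logger 0.96 1111 360.75893000160175 302.39372096748355 ((360.3142395019531, 302.5538635253906), (22.64491844177246, 63.22488784790039), 25.253162384033203)
logger 0.22 222 275.792420327304 251.95348837209303 ((275.5, 251.0), (11.0, 24.0), 0.0)
kit1 0.86 1128 376.41485335856197 310.543834752444 ((375.8360290527344, 311.0075378417969), (22.16710662841797, 64.6583251953125), 25.253162384033203)
kit1 0.81 1073 331.0691949434464 285.7069194943446 ((330.33807373046875, 286.802734375), (24.622108459472656, 63.34893798828125), 24.057350158691406)
kit1 0.67 1296 393.1284566135404 319.33537665168234 ((392.3927307128906, 319.9186706542969), (22.976072311401367, 65.63011932373047), 27.699472427368164)
kit1 0.58 1064 345.7656433484314 294.0278476765643 ((345.1624755859375, 294.5289306640625), (23.358871459960938, 63.270606994628906), 24.842390060424805)
top (np.int64(132), np.int64(169), 6)
logger 0.88 552 175.56570671962925 213.6067527308838 ((175.86767578125, 214.2794189453125), (39.44467544555664, 17.32135772705078), 59.03623962402344)
kit1 0.98 546 162.27611443779108 218.98270126413837 ((162.35853576660156, 219.5268096923828), (37.71523666381836, 15.435309410095215), 65.224853515625)
kit1 0.76 499 150.0239675516224 225.74705014749262 ((149.87725830078125, 226.3646240234375), (38.694210052490234, 17.304243087768555), 57.2647705078125)
kit1 0.64 514 188.79885673454802 207.7363344051447 ((189.21539306640625, 208.37692260742188), (38.822872161865234, 16.620651245117188), 60.2551155090332)
kit1 0.58 544 202.57615230460922 201.88443553774215 ((202.46485900878906, 202.28695678710938), (37.347412109375, 15.529857635498047), 65.37643432617188)
```

View pics/b_scene.png

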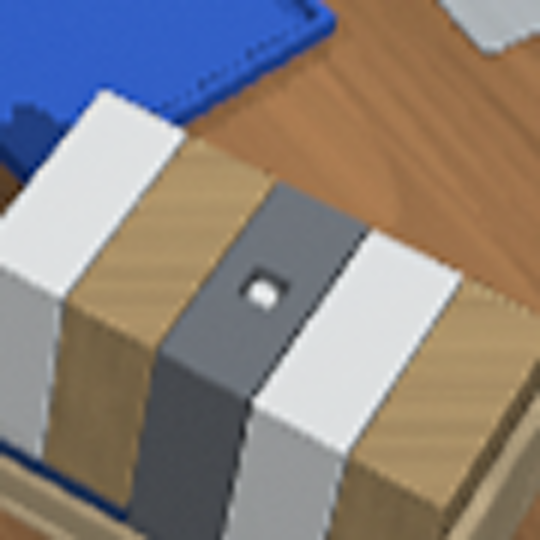

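View pics/b_top.png

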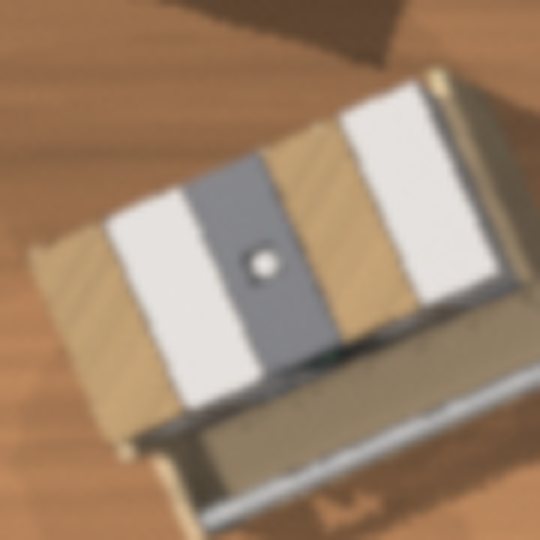

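Run:
```python
from h import *
def cv(pts,u0,v0,k=6): return (np.array(pts)+.5)/k-.5+[u0,v0]
ps=env.grab_frame("scene"); pt=env.grab_frame("top")
S=back(ps,cv([(277,183),(369,232),(252,398),(158,349),(264,292)],323,242),.135)
T=back(pt,cv([(342,345),(264,375),(182,188),(262,153),(264,263)],132,169),.135)
for n,Q in(("S",S),("T",T)):
    print(n,Q[:,:2].round(4).tolist(), "ctr",Q[:4,:2].mean(0))
    # order: front-right, front-left, back-left, back-right
    fx=(Q[2]+Q[3]-Q[0]-Q[1])/2; fy=(Q[1]+Q[2]-Q[0]-Q[3])/2
    print(np.linalg.norm(fx[:2]),np.degrees(np.arctan2(fx[1],fx[0])),np.linalg.norm(fy[:2]),np.degrees(np.arctan2(-fy[0],fy[1])))
# button center at z .131 seen
print(back(ps,cv([(264,292)],323,242),.131),back(pt,cv([(264,263)],132,169),.131))
# seams top: row edges of whole row
W=back(pt,cv([(498,272),(415,85),(33,250),(117,450)],132,169),.135);print(W[:,:2].round(4).tolist(),W.mean(0))
d=W[2]-W[1];print(np.degrees(np.arctan2(-d[0],d[1])),np.linalg.norm(d)); d=W[3]-W[0];print(np.degrees(np.arctan2(-d[0],d[1])),np.linalg.norm(d))
for p,n in((ps,"scene"),(pt,"top")):
  for t in["logger","logger_button","rack_bar"]:
    print(n,t,[(round(r["score"],2),np.round(r["xyz"],3)) for r in env.search_frame(p,t)])
```

```text
S [[0.5701, 0.2297], [0.5558, 0.2641], [0.6347, 0.2974], [0.65, 0.2646], [0.6039, 0.2649]] ctr [0.60265618 0.26394931]
0.08637826088567155 23.235631608571918 0.036697303355246645 23.68205724335686
T [[0.5639, 0.2299], [0.5514, 0.2636], [0.6325, 0.2983], [0.6471, 0.2637], [0.5996, 0.2632]] ctr [0.59872792 0.26387344]
0.08901114429755445 22.643771162219362 0.03675294532558983 21.551943905350456
[[0.60166497 0.26295372 0.131     ]] [[0.59972037 0.2643701  0.131     ]]
[[0.5943, 0.1624], [0.6755, 0.1974], [0.6067, 0.3628], [0.5201, 0.3272]] [0.59915715 0.26242962 0.135     ]
22.56585973361855 0.17919626068958983
24.224216845109627 0.18069255161655273
scene logger [(0.88, array([0.631, 0.273, 0.133])), (0.18, array([ 0.727, -0.212,  0.072]))]
scene logger_button []
scene rack_bar [(0.87, array([0.621, 0.324, 0.028]))]
top logger [(0.81, array([0.595, 0.261, 0.135])), (0.31, array([0.543, 0.22 , 0.006]))]
top logger_button []
top rack_bar [(0.85, array([0.541, 0.22 , 0.006])), (0.66, array([0.58 , 0.293, 0.136]))]
```

```bash
cat >> h.py <<'E'
RC=np.array([.6005,.2637]); RY=np.radians(23.2)
def rk(x,y,z=0):  # rack mm -> world m
    c,s=np.cos(RY),np.sin(RY); x/=1e3;y/=1e3
    return np.array([RC[0]+c*x-s*y,RC[1]+s*x+c*y,z/1e3])
E
python3 - <<'E'
from h import *
L=[]
for i in range(-2,3): L.append(np.array([rk(x,i*37+y,135) for x,y in((-45,-18),(45,-18),(45,18),(-45,18),(-45,-18))]))
L.append(np.array([rk(-89,-93,62),rk(-89,93,62)]))
ims=[]
for n in ["scene","top"]:
    p=env.grab_frame(n); crop(p,[.595,.26,.135],45,"c_"+n,k=6,draw=L)
    ims.append(cv2.resize(cv2.imread(f"pics/c_{n}.png"),(400,400)) if 0 else cv2.imread(f"pics/c_{n}.png"))
cv2.imwrite("pics/c.png",cv2.resize(np.hstack(ims),(800,400)))
q=[env.inverse_kinematics(rk(62+dx,0,115),[-90,0,np.degrees(RY)+a]) for dx in (0,-80) for a in(90,-90)]
print(q)
E
```

```text
[array([ 36.52643353,  35.49152292,   7.32874329,   0.        ,
       -61.83722037, -13.32643353]), array([ 36.52643353,  35.49152292,   7.32874329,   0.        ,
       -61.83722037, 166.67356647]), array([ 38.23107762,  28.33785158,  -5.74002117,   0.        ,
       -55.92212725, -15.03107762]), array([ 38.23107762,  28.33785158,  -5.74002117,   0.        ,
       -55.92212725, 164.96892238])]
```

View pics/c.png

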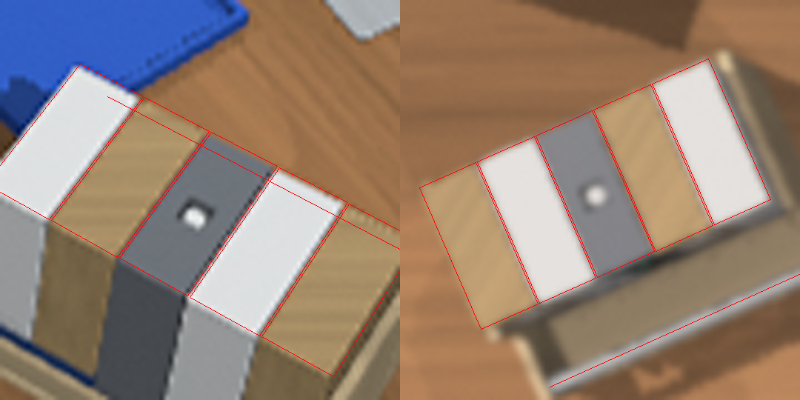

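Run:
```python
from h import *
o=[-90,0,np.degrees(RY)+90]
env.gripper_to(0.0,20)
env.goto(rk(78,0,230),o)
env.move_straight(rk(78,0,118))
print(env.read_state()["force"])
for x in (60,45,30,15,5,-5):
    r=env.move_straight(rk(x,0,118),rate=.04,force_limit=15)
    s=env.read_state(); print(x,r,s["force"].round(2),s["position"].round(4),s["clock"])
    if r: break
for n in ["scene","top"]:
    p=env.grab_frame(n); crop(p,[.575,.25,.1],60,"d_"+n,k=6)
cv2.imwrite("pics/d.png",cv2.resize(np.hstack([cv2.imread(f"pics/d_{n}.png") for n in("scene","top")]),(800,400)))
```

```text
[0.54510355 0.31107015 0.21941115]
60 False [-0.04  0.26 -0.06] [0.6556 0.2873 0.1183] 6.7917
45 False [2.78 1.36 1.58] [0.6424 0.2818 0.1188] 7.3167
30 False [ 0.45  0.42 -0.27] [0.627  0.275  0.1173] 7.8417
15 False [0.99 0.51 0.3 ] [0.6135 0.2692 0.1175] 8.3667
5 False [-0.51  0.48  0.33] [0.6044 0.2653 0.1177] 8.7667
-5 False [ 0.21 -0.06  0.2 ] [0.5957 0.2616 0.1181] 9.1667
```

View pics/d.png

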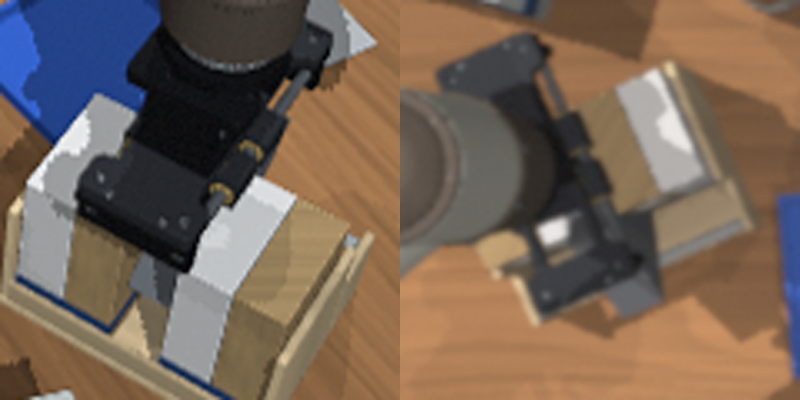

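Run:
```python
from h import *
env.move_straight(rk(25,0,118),rate=.1)
env.move_straight(rk(25,0,240))
env.goto(rk(-150,60,300),[-90,0,np.degrees(RY)])
env.gripper_to(0.8)
L=[]
for y in(-18,18): L.append(np.array([rk(-48+.809*d-.588*h,y,5+.588*d+.809*h) for d,h in((0,0),(90,0),(90,130),(0,130),(0,0))]))
L.append(np.array([rk(-89,-93,62),rk(-89,93,62)]))
for n in ["scene","top"]:
    p=env.grab_frame(n); crop(p,[.575,.25,.1],50,"e_"+n,k=6,draw=L)
cv2.imwrite("pics/e.png",cv2.resize(np.hstack([cv2.imread(f"pics/e_{n}.png") for n in("scene","top")]),(800,400)))
print(env.read_state()["clock"])
```

```text
13.6417
```

View pics/e.png

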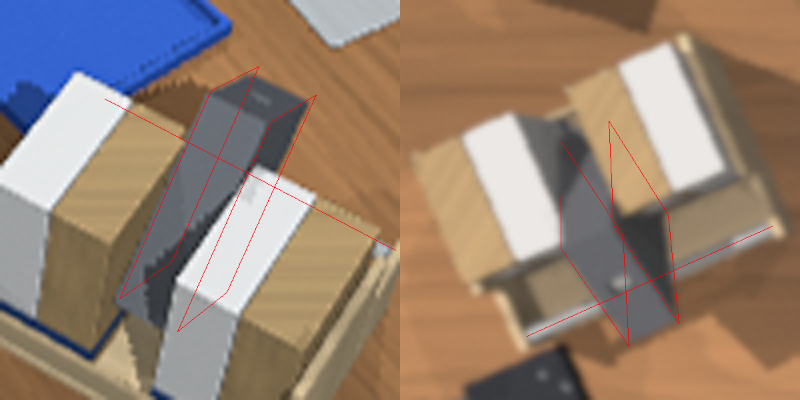

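```bash
cat >> h.py <<'E'
def bx(d,h,y=0,t=36,px=-48,pz=5):
    t=np.radians(t); return rk(px+np.cos(t)*d-np.sin(t)*h,y,pz+np.sin(t)*d+np.cos(t)*h)
E
python3 - <<'E'
from h import *
yd=np.degrees(RY)
for o in ([-90,-36,yd],[-90,36,yd+180]):
    for P in (bx(38,180),bx(38,79),bx(38,79)+[0,0,.1]): print(env.inverse_kinematics(P,o))
p=env.grab_frame("top")
r=env.trace(p,"tray")[0]; 
cs,_=cv2.findContours(r["mask"].astype(np.uint8),0,1);c=max(cs,key=cv2.contourArea)
q=cv2.boxPoints(cv2.minAreaRect(c)); print(r["score"],q); Q=back(p,q,.012); print(Q.round(4),Q.mean(0))
crop(p,[.5,.045,0],50,"f_top",k=6)
s=env.grab_frame("scene"); crop(s,[.5,.045,0],50,"f_scene",k=6)
cv2.imwrite("pics/f.png",cv2.resize(np.hstack([cv2.imread(f"pics/f_{n}.png") for n in("scene","top")]),(800,400)))
E
```

```text
None
None
None
None
None
None
0.76 [[235.57956 219.87961]
 [284.47858 214.88992]
 [290.25558 271.50452]
 [241.35657 276.4942 ]]
[[ 0.5777  0.1248  0.012 ]
 [ 0.5901 -0.0175  0.012 ]
 [ 0.426  -0.0318  0.012 ]
 [ 0.4136  0.11    0.012 ]] [0.50185803 0.04635216 0.012     ]
```

View pics/f.png

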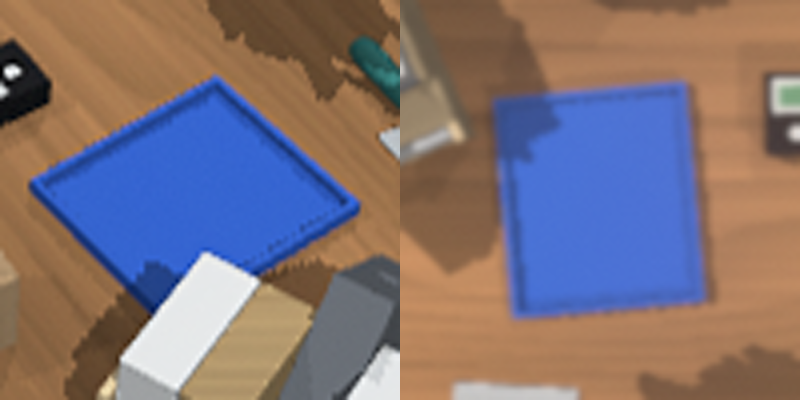

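Run:
```python
from h import *
yd=np.degrees(RY)
for a in range(0,40,4):
    g=bx(38,98); t=np.radians(a); 
    dirw=np.array([np.sin(t)*np.cos(RY),np.sin(t)*np.sin(RY),-np.cos(t)])
    for o in ([-90,-a,yd],[-90,a,yd+180]):
        out=[]
        for lift in (0,.1,.15):
            q=env.inverse_kinematics(g+.019*dirw+[0,0,lift],o); out.append(None if q is None else q.round(0).tolist())
        print(a,out)
for a in (-36,-20):
    o=[-90,-a,yd]; print(a,env.inverse_kinematics(bx(38,98)+[0,0,.05],o))
```

```text
0 [[40.0, 25.0, -16.0, -0.0, -49.0, -107.0], [40.0, 19.0, -9.0, -0.0, -62.0, -107.0], [40.0, 17.0, -5.0, -0.0, -68.0, -107.0]]
0 [[40.0, 25.0, -16.0, 0.0, -49.0, 73.0], [40.0, 19.0, -9.0, 0.0, -62.0, 73.0], [40.0, 17.0, -5.0, 0.0, -68.0, 73.0]]
4 [[40.0, 24.0, -19.0, 2.0, -43.0, -108.0], [40.0, 17.0, -12.0, 1.0, -56.0, -108.0], [40.0, 15.0, -8.0, 1.0, -63.0, -108.0]]
4 [[40.0, 24.0, -19.0, 2.0, -43.0, 72.0], [40.0, 17.0, -12.0, 1.0, -56.0, 72.0], [40.0, 15.0, -8.0, 1.0, -63.0, 72.0]]
8 [[41.0, 22.0, -23.0, 4.0, -37.0, -111.0], [41.0, 16.0, -16.0, 3.0, -51.0, -110.0], [41.0, 13.0, -11.0, 3.0, -58.0, -109.0]]
8 [[41.0, 22.0, -23.0, 4.0, -37.0, 69.0], [41.0, 16.0, -16.0, 3.0, -51.0, 70.0], [41.0, 13.0, -11.0, 3.0, -58.0, 71.0]]
12 [[42.0, 21.0, -27.0, 7.0, -31.0, -114.0], [42.0, 14.0, -20.0, 5.0, -45.0, -112.0], [42.0, 12.0, -15.0, 5.0, -52.0, -111.0]]
12 [[42.0, 21.0, -27.0, 7.0, -31.0, 66.0], [42.0, 14.0, -20.0, 5.0, -45.0, 68.0], [42.0, 12.0, -15.0, 5.0, -52.0, 69.0]]
16 [[42.0, 20.0, -32.0, 13.0, -23.0, -120.0], [42.0, 12.0, -24.0, 8.0, -39.0, -115.0], [42.0, 10.0, -19.0, 7.0, -46.0
[... 384 characters left out ...]

24 [None, [43.0, 10.0, -33.0, 18.0, -26.0, -125.0], [43.0, 7.0, -27.0, 14.0, -34.0, -121.0]]
24 [None, [43.0, 10.0, -33.0, 18.0, -26.0, 55.0], [43.0, 7.0, -27.0, 14.0, -34.0, 59.0]]
28 [None, [42.0, 8.0, -40.0, 30.0, -18.0, -135.0], [44.0, 5.0, -32.0, 21.0, -27.0, -127.0]]
28 [None, [42.0, 8.0, -40.0, 30.0, -18.0, 45.0], [44.0, 5.0, -32.0, 21.0, -27.0, 53.0]]
32 [None, None, [43.0, 4.0, -39.0, 31.0, -20.0, -136.0]]
32 [None, None, [43.0, 4.0, -39.0, 31.0, -20.0, 44.0]]
36 [None, None, None]
36 [None, None, None]
-36 [  35.65372298   40.33401209   16.9110938    -7.44120153 -101.83314269
 -101.66428751]
-20 [  37.11300648   31.41397146    5.21407986   -4.74992637  -83.28096041
 -102.54677419]
```

```bash
cat >> h.py <<'E'
def tool(a): # approach dir and orientation for tilt a (deg) toward rack +x
    t=np.radians(a); return np.array([np.sin(t)*np.cos(RY),np.sin(t)*np.sin(RY),-np.cos(t)]),[-90,a,np.degrees(RY)+180]
E
python3 - <<'E'
from h import *
A=16; d,o=tool(A); G=bx(41,104); P=G+.019*d
u=bx(0,100)-bx(0,0); u/=np.linalg.norm(u)
for Q in (P-.1*d,P,P+[0,0,.003],P+[0,0,.003]+.08*u,P+[0,0,.003]+.15*u): print(env.inverse_kinematics(Q,o))
d2,o2=tool(A-36); print(env.inverse_kinematics(P+.15*u,o2),o2)
env.goto(P-.1*d,o); f=env.read_state()["force"]
r=env.move_straight(P,rate=.08,force_limit=10); s=env.read_state(); print(r,s["force"].round(2),s["clock"])
p=env.grab_frame("scene"); crop(p,[.55,.24,.1],50,"g_scene",k=6)
p=env.grab_frame("top"); crop(p,[.55,.24,.1],50,"g_top",k=6)
cv2.imwrite("pics/g.png",cv2.resize(np.hstack([cv2.imread(f"pics/g_{n}.png") for n in("scene","top")]),(800,400)))
E
```

```text
[ 43.4050877    9.4684785  -27.16198156   8.77025268 -38.63627409
  63.64608717]
[ 42.02831941  18.88886463 -31.9792283   12.40925051 -24.45393143
  60.52618588]
[ 42.0445534   18.64486239 -31.71286484  12.18232612 -24.95478474
  60.7621582 ]
[ 44.21199398   9.43550479 -32.49410705  10.31182602 -33.51298272
  61.10873187]
[ 46.48019152   1.54604786 -31.98984532   9.35366442 -42.08881176
  60.56129046]
[ 39.08329266  20.80926202  -3.0511634   -5.38796077 -85.45350343
  75.45865985] [-90, -20, np.float64(203.2)]
False [-0.82  0.48 -1.23] 17.8333
```

View pics/g.png

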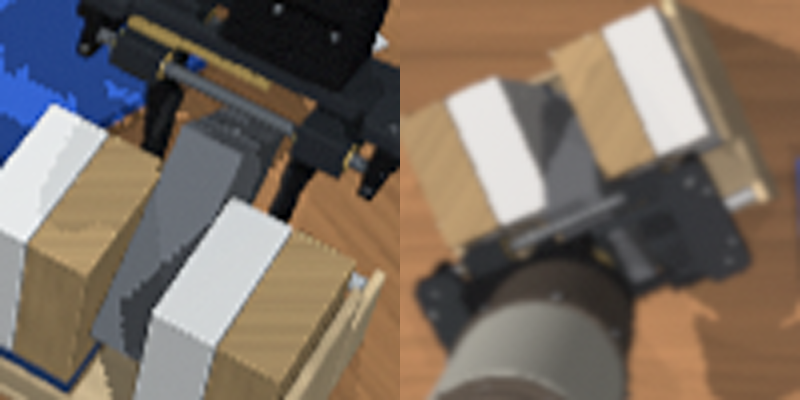

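Fingers straddle the logger's protruding sides in both views, clear of the neighbours. Grip, check the lateral force, and pull along the logger's axis.

Run:
```python
from h import *
A=16; d,o=tool(A); P=bx(41,104)+.019*d
u=bx(0,100)-bx(0,0); u/=np.linalg.norm(u)
yh=rk(0,1000)-rk(0,0)
f0=env.read_state()["force"]
env.gripper_to(0.0,35)
env.dwell(.2)
s=env.read_state(); print("opening",s["opening"]*87,"lat",(s["force"]-f0)@yh,s["force"].round(2),s["wrist_torque"].round(2))
env.move_straight(P+[0,0,.003],rate=.03); s=env.read_state(); print("lat",(s["force"]-f0)@yh,s["force"].round(2))
for k in (.03,.06,.09,.12,.15):
    r=env.move_straight(P+[0,0,.003]+k*u,rate=.06,force_limit=12); s=env.read_state(); print(k,r,"lat",(s["force"]-f0)@yh,s["force"].round(2),s["clock"])
    if r: break
for n in ["scene","top"]:
    p=env.grab_frame(n); crop(p,[.55,.24,.1],60,"i_"+n,k=6)
cv2.imwrite("pics/i.png",cv2.resize(np.hstack([cv2.imread(f"pics/i_{n}.png") for n in("scene","top")]),(800,400)))
```

```text
opening 36.108723505313314 lat 0.7360494986338466 [-0.13  0.16 -0.32] [-0.06  0.63  0.1 ]
lat 1.4306093127597483 [-0.36  0.82 -3.34]
0.03 False lat -0.010539859251825203 [-0.1  -0.63 -3.13] 19.7083
0.06 False lat 0.7964147811656742 [ 0.68  0.58 -4.  ] 20.3583
0.09 False lat -0.10033243419171028 [ 0.19 -0.61 -2.85] 21.0083
0.12 False lat -0.14242157863688057 [ 0.37 -0.58 -3.31] 21.6583
0.15 False lat 0.13780888743613792 [-0.21 -0.52 -3.26] 22.3083
```

View pics/i.png

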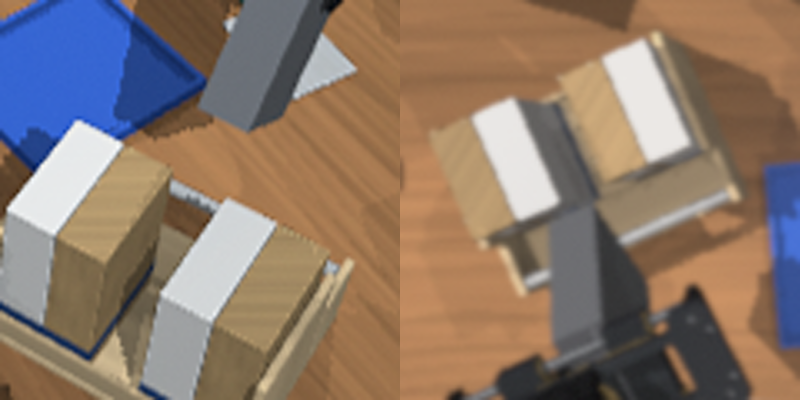

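```bash
cat >> h.py <<'E'
TC=np.array([.500,.046]); PSI=np.radians(6)
def place(z,a=-20):
    c,s=np.cos(PSI),np.sin(PSI); t=np.radians(a)
    d=np.array([np.sin(t)*c,np.sin(t)*s,-np.cos(t)])
    return np.array([TC[0]-.004*c,TC[1]-.004*s,z+.104])+.019*d,[-90,a,np.degrees(PSI)+180]
E
python3 - <<'E'
from h import *
A=16; d,o=tool(A); P=bx(41,104)+.019*d
u=bx(0,100)-bx(0,0); u/=np.linalg.norm(u)
d2,o2=tool(-20); 
Q=P+.15*u+[0,0,.06]
P1,o1=place(.15); P0,_=place(.015)
print(env.inverse_kinematics(Q,o2),env.inverse_kinematics(P1,o1),env.inverse_kinematics(P0,o1))
env.move_straight(Q,rate=.1)
env.move_straight(Q+.001,rotation=o2,rate=.0005) if 0 else env.goto(Q,o2)
env.goto(P1,o1)
env.move_straight(P0,rate=.1)
s=env.read_state(); print(s["clock"],s["force"].round(2),s["position"],P0)
B=boxlines(TC,PSI,.09,.036,.13,.015)
for n in ["scene","top"]:
    p=env.grab_frame(n); crop(p,[.5,.046,.05],65,"j_"+n,k=6,draw=B)
cv2.imwrite("pics/j.png",cv2.resize(np.hstack([cv2.imread(f"pics/j_{n}.png") for n in("scene","top")]),(800,400)))
E
```

```text
[ 39.08352618  18.52187317   2.34040742  -5.37892143 -93.09867226
  74.73847378] [ 20.85372085  19.45245351  -2.26838516  -5.03418618 -87.67043227
  76.21096395] [ 20.8463703   26.84224219 -11.89398616  -5.32700118 -70.72405006
  77.77583861]
26.0667 [ 0.08  0.27 -3.07] [0.4900483  0.04502686 0.1017397 ] [0.48955913 0.04490262 0.10114584]
```

View pics/j.png

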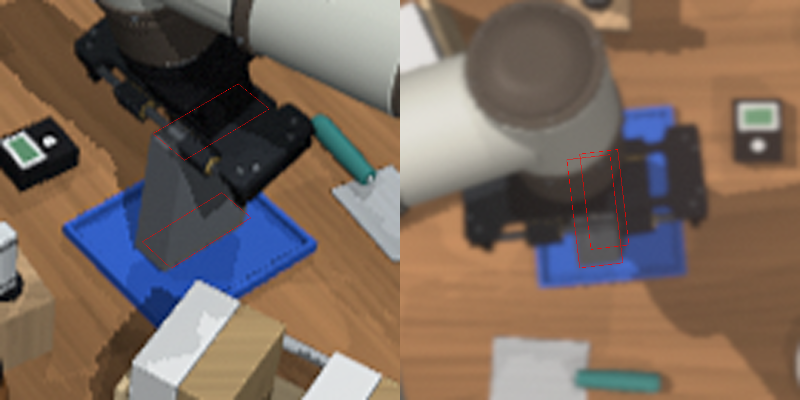

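Run:
```python
from h import *
f0=env.read_state()["force"]
r=env.move_straight(place(-.005)[0],rate=.015,force_limit=2.5)
s=env.read_state(); print(r,s["force"].round(2),(s["position"]-place(.005)[0]).round(4))
env.gripper_to(0.75); env.dwell(.2)
t=np.radians(-20); d=np.array([np.sin(t)*np.cos(PSI),np.sin(t)*np.sin(PSI),-np.cos(t)])
X=s["position"]; env.move_straight(X-.12*d,rate=.1)
print(env.read_state()["clock"])
env.goto([.45,-.02,.42],[-90,0,90])
B=boxlines(TC,PSI,.09,.036,.13,.005)
for n in ["scene","top"]:
    p=env.grab_frame(n); cv2.imwrite(f"pics/k_full_{n}.png",p["image"]); crop(p,[.5,.046,.05],65,"k_"+n,k=6,draw=B)
cv2.imwrite("pics/k.png",cv2.resize(np.hstack([cv2.imread(f"pics/k_{n}.png") for n in("scene","top")]),(800,400)))
```

```text
True [1.46 0.   4.22] [0.0002 0.     0.0032]
29.1833
```

View pics/k.png

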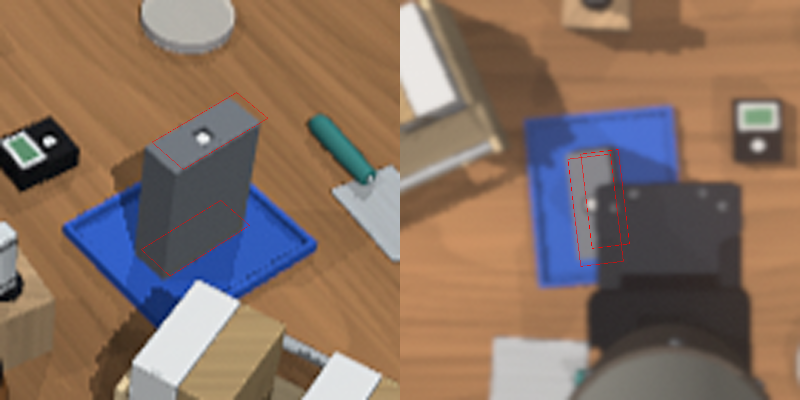

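View pics/k_full_top.png

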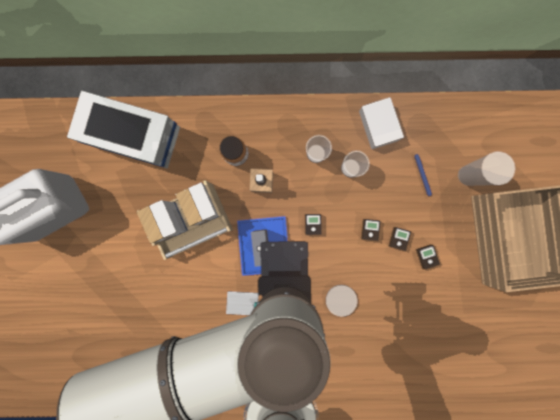

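Run:
```python
from h import *
env.goto([.32,.36,.35],[-90,0,110])
print(env.read_state()["clock"])
ps=env.grab_frame("scene");pt=env.grab_frame("top")
print(crop(ps,[.69,.045,.1],20,"l_scene",k=20),crop(pt,[.69,.045,.1],20,"l_top",k=20))
cv2.imwrite("pics/l.png",np.hstack([cv2.imread(f"pics/l_{n}.png") for n in("scene","top")]))
print(crop(ps,[.5,.046,.13],20,"m_scene",k=20),crop(pt,[.5,.046,.13],20,"m_top",k=20))
cv2.imwrite("pics/m.png",np.hstack([cv2.imread(f"pics/m_{n}.png") for n in("scene","top")]))
for p,n in((ps,"s"),(pt,"t")):
  for t in ("logger_button","timer1_button","timer1","stand","stylus"):
    print(n,t,[(round(r["score"],2),np.round(r["xyz"],3).tolist()) for r in env.search_frame(p,t)])
```

```text
32.2667
(np.int64(257), np.int64(229), 20) (np.int64(240), np.int64(158), 20)
(np.int64(324), np.int64(189), 20) (np.int64(240), np.int64(230), 20)
s logger_button []
s timer1_button [(0.72, [0.774, -0.103, 0.066])]
s timer1 [(0.88, [0.526, -0.34, 0.025]), (0.83, [0.471, -0.422, 0.02]), (0.62, [0.568, -0.096, 0.026]), (0.58, [0.548, -0.258, 0.024]), (0.43, [0.729, -0.211, 0.076])]
s stand [(0.9, [0.699, 0.065, 0.06])]
s stylus []
t logger_button [(0.73, [0.779, -0.116, 0.038])]
t timer1_button []
t timer1 [(0.88, [0.541, -0.265, 0.022]), (0.87, [0.563, -0.102, 0.025]), (0.71, [0.518, -0.348, 0.027]), (0.62, [0.467, -0.428, 0.023])]
t stand [(0.84, [0.682, 0.045, 0.065])]
t stylus []
```

View pics/l.png

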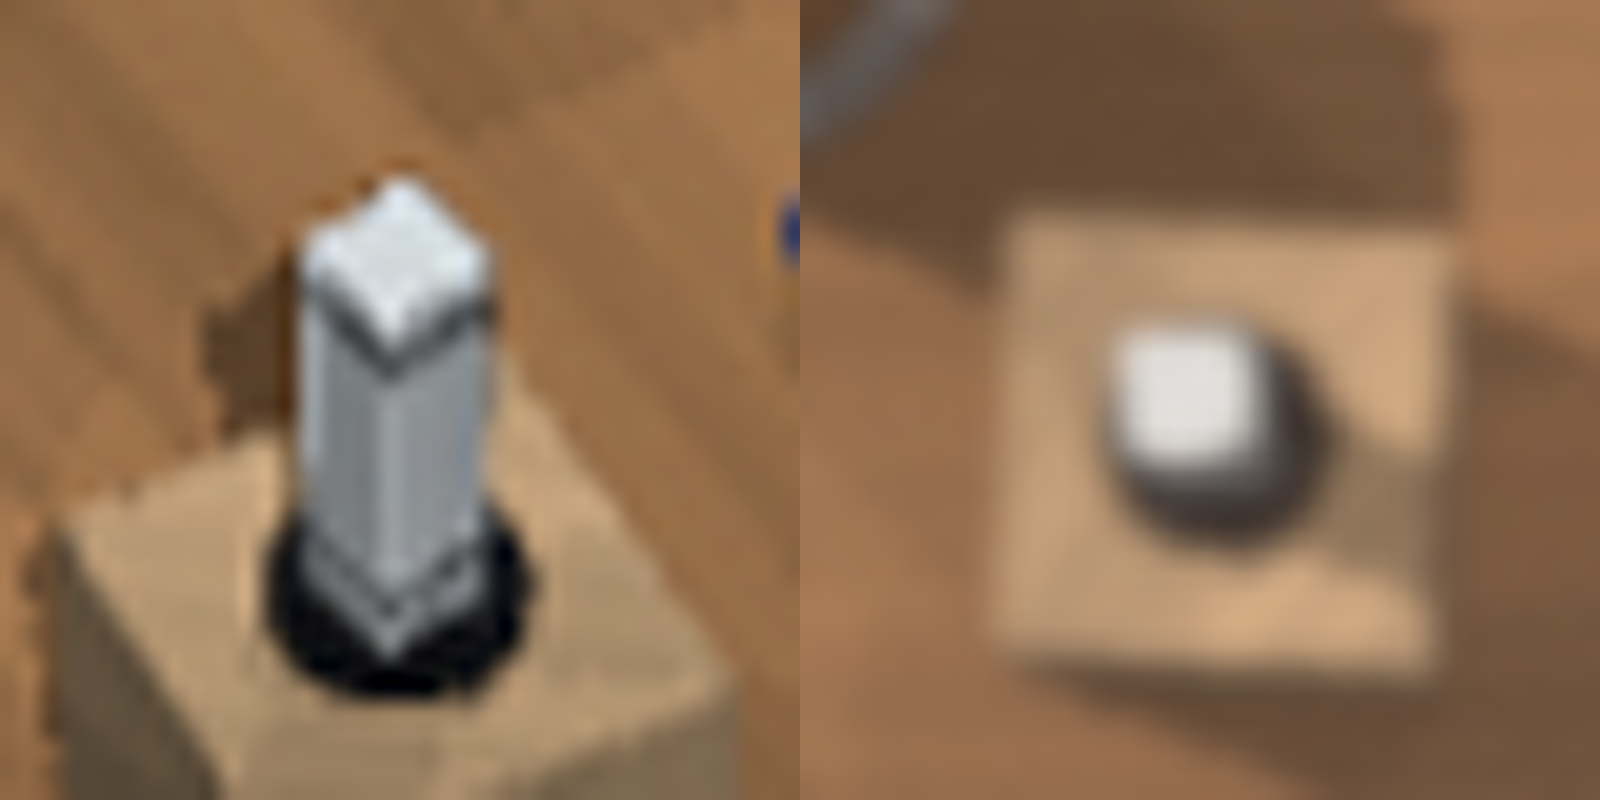

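View pics/m.png

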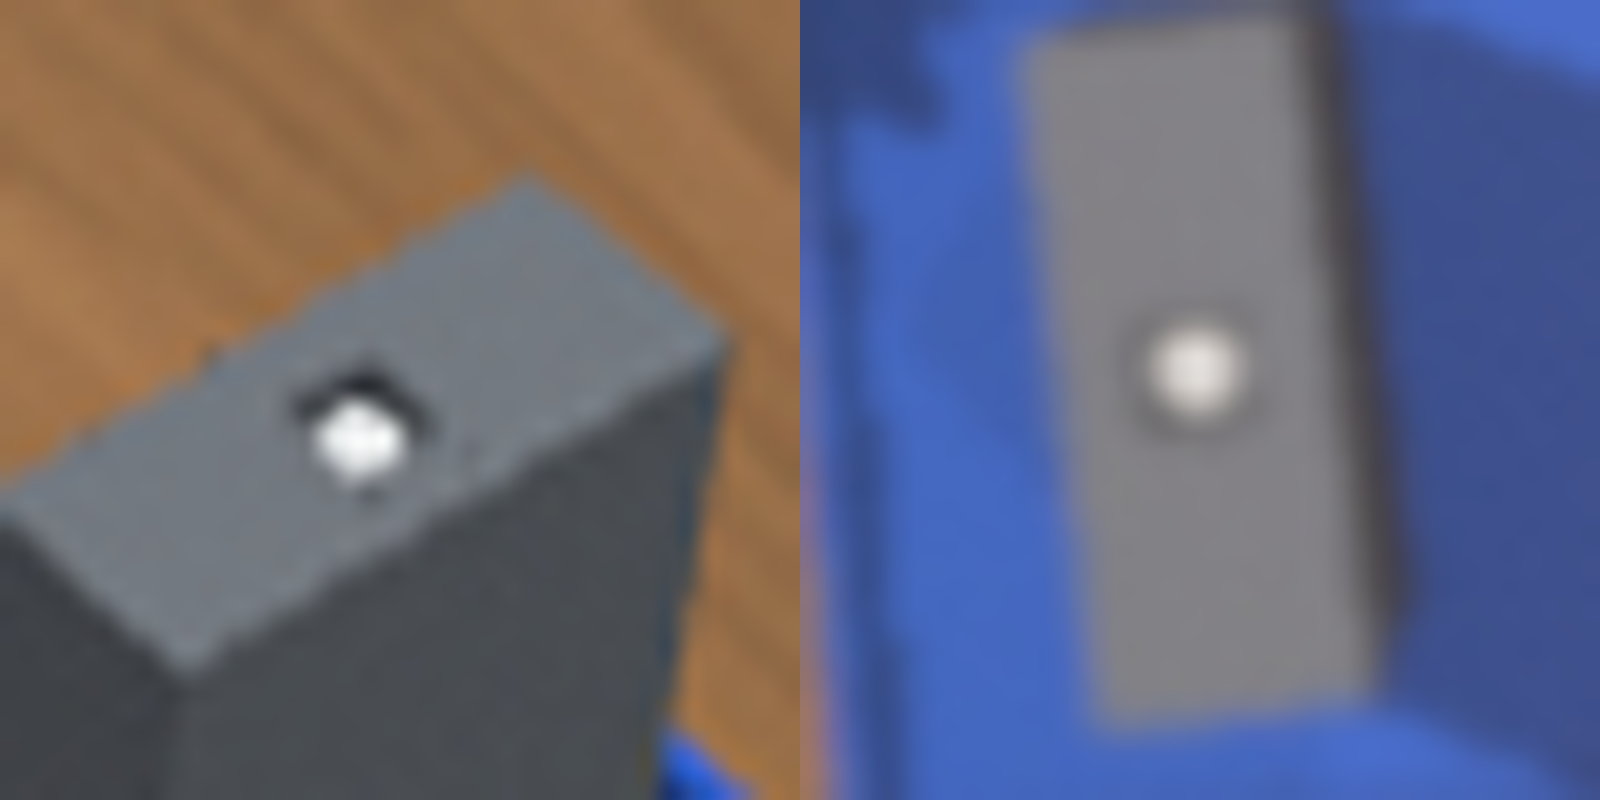

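Run:
```python
from h import *
def cv(pts,u0,v0,k=20): return (np.array(pts)+.5)/k-.5+[u0,v0]
ps=env.grab_frame("scene");pt=env.grab_frame("top")
def yaw(Q): 
    out=[]
    for i in range(4):
        d=Q[(i+1)%4]-Q[i]; out.append((np.degrees(np.arctan2(d[1],d[0])).round(1),np.linalg.norm(d).round(4)))
    return out
Q=back(ps,cv([(400,178),(492,250),(395,345),(303,245)],257,229),.13);print("sty S",Q.mean(0),yaw(Q))
Q=back(pt,cv([(315,328),(455,335),(450,465),(322,462)],240,158),.13);print("sty T",Q.mean(0),yaw(Q))
# collar: top ring centre
print("collar S",back(ps,cv([(400,590)],257,229),.07),"T",back(pt,cv([(415,440)],240,158),.07))
Q=back(pt,cv([(208,215),(652,228),(630,665),(195,640)],240,158),.065);print("stand T",Q.mean(0),yaw(Q))
print("but S",back(ps,cv([(360,440)],324,189),.131),"T",back(pt,cv([(398,370)],240,230),.131))
for p,n,X in ((ps,"s",0),(pt,"t",0)):
    for t in ("stand","stylus"):
        for r in env.trace(p,t)[:1]:
            cs,_=cv2.findContours(r["mask"].astype(np.uint8),0,1);c=max(cs,key=cv2.contourArea);print(n,t,r["score"],cv2.minAreaRect(c))
```

```text
sty S [0.69188133 0.04686494 0.13      ] [(np.float64(102.4), np.float64(0.0151)), (np.float64(20.1), np.float64(0.018)), (np.float64(-86.5), np.float64(0.0182)), (np.float64(-169.4), np.float64(0.015))]
sty T [0.68762862 0.04724053 0.13      ] [(np.float64(-93.7), np.float64(0.0182)), (np.float64(177.0), np.float64(0.017)), (np.float64(87.8), np.float64(0.0167)), (np.float64(2.2), np.float64(0.0175))]
collar S [[0.69205051 0.04804187 0.07      ]] T [[0.68816431 0.04753468 0.07      ]]
stand T [0.68909834 0.04700461 0.065     ] [(np.float64(-92.6), np.float64(0.0616)), (np.float64(176.3), np.float64(0.0608)), (np.float64(85.8), np.float64(0.0604)), (np.float64(-2.5), np.float64(0.0591))]
but S [[0.50772665 0.04746955 0.131     ]] T [[0.50438625 0.04795213 0.131     ]]
s stand 0.75 ((213.5, 233.0), (42.0, 27.0), 90.0)
s stylus 0.82 ((276.0, 251.0), (24.0, 12.0), 90.0)
t stand 0.82 ((260.0841064453125, 180.73895263671875), (23.28165054321289, 22.6164608001709), 3.814074993133545)
t stylus 0.59 ((260.0, 179.5), (11.0, 10.0), 90.0)
```

Run:
```python
from h import *
o=[-90,0,88]
for P in ([.69,.047,.2],[.69,.047,.086],[.506,.048,.21],[.465,-.429,.1]): print(env.inverse_kinematics(P,o))
env.gripper_to(.6)
env.goto([.69,.047,.24],o)
print(env.move_straight([.69,.047,.086],rate=.1,force_limit=8))
ps=env.grab_frame("scene"); crop(ps,[.69,.045,.1],30,"n",k=16)
print(env.read_state()["clock"],env.read_state()["force"])
```

```text
[ 17.25615203  29.39539471   9.09952062   0.         -69.70412591
 -19.25615203]
[ 17.25615203  34.64977275   1.14295007   0.         -56.49317732
 -19.25615203]
[ 23.74348367  11.24524884 -16.78085192   0.         -61.97389924
 -25.74348367]
[-28.06367795  28.77253686  -7.45718932   0.         -53.77027383
  26.06367795]
False
37.2917 [-0.2990406   0.27416297  0.52636245]
```

View pics/n.png

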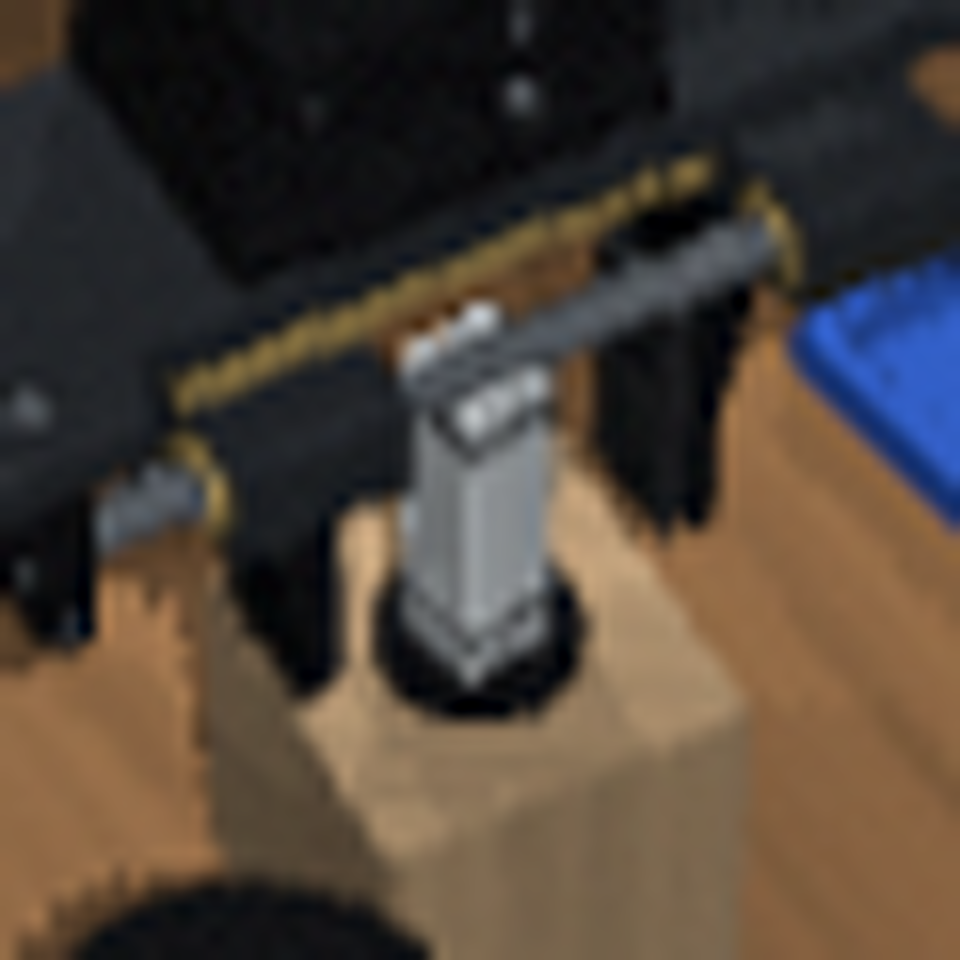

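```bash
cat >> h.py <<'E'
O=[-90,0,88]; L=.076
def tip(x,y,z): return np.array([x,y,z+L])
E
python3 - <<'E'
from h import *
env.gripper_to(0,40); env.dwell(.1)
s=env.read_state(); print(s["opening"]*87,s["force"].round(2),s["position"])
env.move_straight([.69,.047,.26],rate=.15)
env.goto(tip(.506,.048,.21),O)
env.move_straight(tip(.506,.048,.155))
ps=env.grab_frame("scene"); crop(ps,[.506,.048,.155],30,"o_s",k=13,draw=[np.array([[.506,.048,.155],[.506,.048,.21]])])
pt=env.grab_frame("top"); crop(pt,[.506,.048,.155],30,"o_t",k=13)
cv2.imwrite("pics/o.png",cv2.resize(np.hstack([cv2.imread(f"pics/o_{n}.png") for n in("s","t")]),(800,400)))
s=env.read_state();print(s["clock"],s["force"].round(2),s["position"])
E
```

```text
15.700969081858158 [-0.1  -0.83 -0.6 ] [0.68993143 0.04699363 0.08595803]
40.7917 [-0.31 -0.41  0.21] [0.50729682 0.04823323 0.23198283]
```

View pics/o.png

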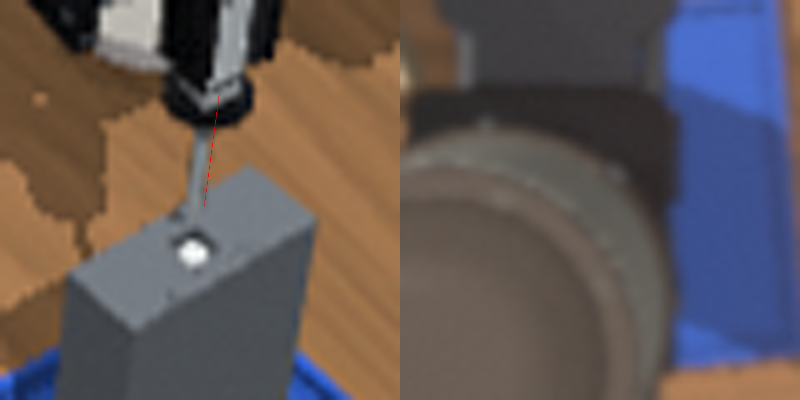

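View pics/o_s.png

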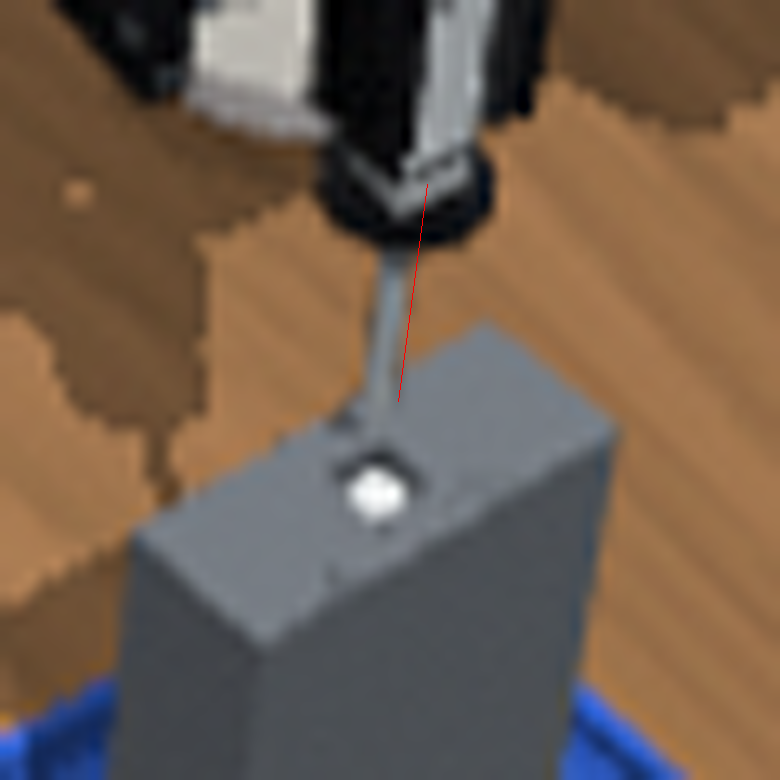

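Run:
```python
from h import *
s=env.read_state();print(s["position"],s["tool_rot"])
p=env.grab_frame("scene"); u0,v0,k=crop(p,[.506,.048,.155],30,"q",k=13)
f=lambda a:(np.array(a)+.5)/k-.5+[u0,v0]
for a in((380,428),(380,420),(378,432)): print(a,back(p,[f(a)],.155))
print("shaft top",back(p,[f((396,255))],.205),proj(p,[[.506,.048,.21]])[0],f((396,255)))
print("button",back(p,[f((378,493))],.131))
c=p["image"]; u,v=np.round(proj(p,[.506,.048,.15])[0]).astype(int)
im=cv2.resize(c[v-15:v+15,u-15:u+15],None,fx=26,fy=26,interpolation=cv2.INTER_NEAREST); cv2.imwrite("pics/q2.png",im)
```

```text
[0.50729682 0.04823323 0.23198283] [-9.01180156e+01 -1.73967426e-02  8.80048231e+01]
(380, 428) [[0.51286857 0.05172106 0.155     ]]
(380, 420) [[0.51165355 0.0500816  0.155     ]]
(378, 432) [[0.51378506 0.05234846 0.155     ]]
shaft top [[0.51797093 0.05567975 0.205     ]] [345.39295896 186.70016491] [343.         192.15384615]
button [[0.50741518 0.04741345 0.131     ]]
```

View pics/q2.png

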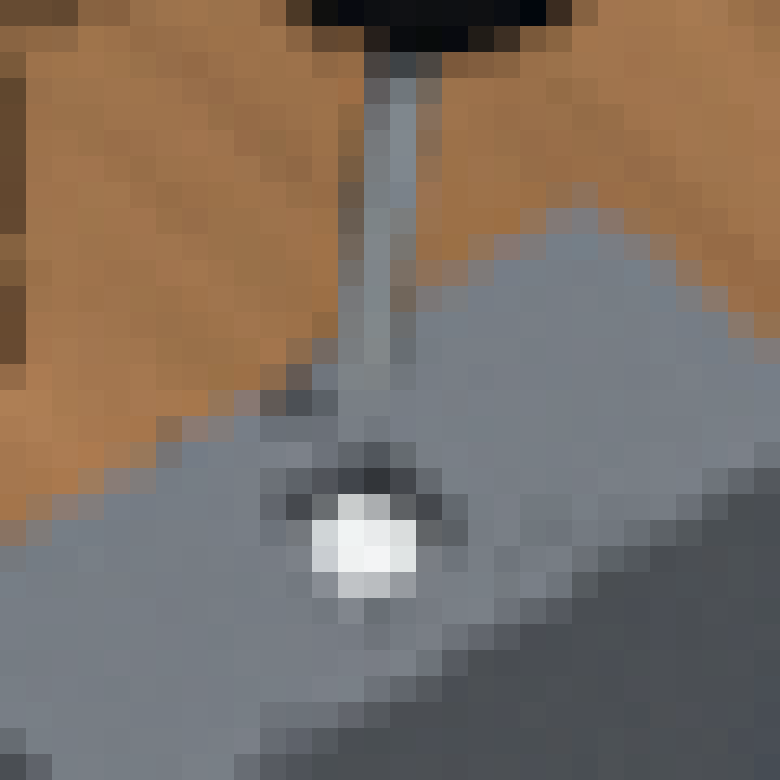

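Run:
```python
from h import *
import json
rec=[];ims=[]
env.move_straight(tip(.506,.048,.2))
for i,(x,y,z) in enumerate([(.56,-.03,.05),(.50,-.18,.05),(.45,-.35,.05)]):
    env.goto(tip(x,y,.15),O); env.move_straight(tip(x,y,z)); env.dwell(.2)
    s=env.read_state(); T=s["position"]-[0,0,L]
    p=env.grab_frame("scene"); c=proj(p,T)[0]; u,v=np.round(c).astype(int)
    im=cv2.resize(p["image"][v-12:v+12,u-12:u+12],None,fx=16,fy=16,interpolation=cv2.INTER_NEAREST)
    q=((c-[u-12,v-12]+.5)*16).astype(int); cv2.drawMarker(im,tuple(int(a) for a in q),(0,0,255),0,10,1); ims.append(im); rec.append((T.tolist(),[int(u-12),int(v-12)])); print(T.round(4),c)
    env.move_straight(tip(x,y,.15))
cv2.imwrite("pics/r.png",cv2.resize(np.hstack(ims),(1152,384))[:, :]); json.dump(rec,open("cal.json","w")); print(env.read_state()["clock"])
```

```text
[ 0.5606 -0.0298  0.0512] [304.04819809 221.27096218]
[ 0.5007 -0.18    0.051 ] [291.83947286 178.82929212]
[ 0.4506 -0.3502  0.0511] [274.89905203 139.5823871 ]
48.8833
```

View pics/r.png

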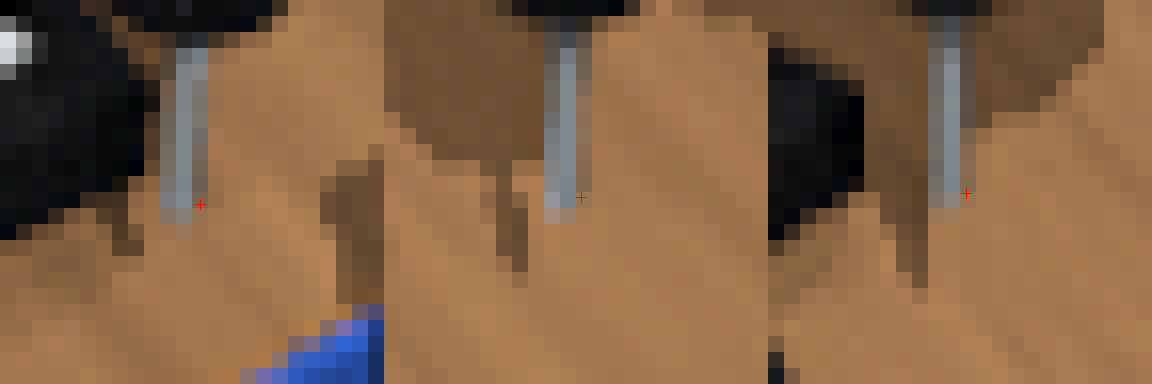

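```bash
cat >> h.py <<'E'
OFF=np.array([-1.25,.5-.4])
def buttons(p,X,z,r=6,name=None):
    """white blob centroid nearest the guess X (world)"""
    c=proj(p,X)[0]; g=p["image"].min(axis=2).astype(float)
    m=(g>140).astype(np.uint8); n,lab,st,ce=cv2.connectedComponentsWithStats(m)
    out=[]
    for i in range(1,n):
        if 3<=st[i,4]<=60 and np.linalg.norm(ce[i]-c)<r:
            ys,xs=np.nonzero(cv2.dilate((lab==i).astype(np.uint8),np.ones((3,3)))); w=np.clip(g[ys,xs]-90,0,None); out.append(((xs*w).sum()/w.sum(),(ys*w).sum()/w.sum(),int(st[i,4])))
    return out
def world(p,uv,z,off=True): return back(p,[np.array(uv[:2])-(OFF if off else 0)],z)[0]
E
python3 - <<'E'
from h import *
env.goto(tip(.43,.2,.2),O)
ps=env.grab_frame("scene");pt=env.grab_frame("top")
print(env.read_state()["clock"])
for X in ([.5055,.0475,.131],):
    for b in buttons(ps,X,.131): print("log S",b,world(ps,b,.131))
    for b in buttons(pt,X,.131): print("log T",b,world(pt,b,.131,False))
R=env.search_frame(ps,"timer1")
for r in R:
    X=np.array(r["xyz"]);print(round(r["score"],2),X.round(3))
    for b in buttons(ps,X,.02,12): print("   S",np.round(b,2),world(ps,b,.02).round(4))
    for b in buttons(pt,X,.02,12): print("   T",np.round(b,2),world(pt,b,.02,False).round(4))
ims=[]
for X in ([.555,-.1,.02],[.535,-.265,.02],[.51,-.35,.02],[.46,-.43,.02]):
    col=[]
    for p in(ps,pt):
        crop(p,X,14,"x",k=14); col.append(cv2.resize(cv2.imread("pics/x.png"),(200,200),interpolation=cv2.INTER_NEAREST))
    ims.append(np.vstack(col))
cv2.imwrite("pics/s.png",np.hstack(ims))
cv2.imwrite("pics/s_full.png",ps["image"])
E
```

```text
50.975
log S (np.float64(341.529351184346), np.float64(210.81874356333677), 13) [0.50554056 0.04957347 0.131     ]
log T (np.float64(259.5376623376623), np.float64(247.89383116883116), 24) [0.50472072 0.04765613 0.131     ]
0.91 [ 0.524 -0.343  0.02 ]
   S [250.64 155.5   42.  ] [ 0.5278 -0.3557  0.02  ]
   S [259.36 154.63   5.  ] [ 0.5036 -0.3455  0.02  ]
   T [398.69 243.23  13.  ] [ 0.5037 -0.3447  0.02  ]
0.79 [ 0.566 -0.094  0.028]
   S [283.19 214.41  58.  ] [ 0.5743 -0.1014  0.02  ]
   S [291.48 211.43  10.  ] [ 0.5494 -0.099   0.02  ]
   T [312.91 228.8   11.  ] [ 0.5488 -0.0988  0.02  ]
0.78 [ 0.469 -0.422  0.021]
   S [253.82 136.61  40.  ] [ 0.4747 -0.428   0.02  ]
   S [259.54 133.42   4.  ] [ 0.4515 -0.4323  0.02  ]
   T [429.78 261.18  11.  ] [ 0.451  -0.4327  0.02  ]
0.76 [ 0.547 -0.259  0.025]
   S [257.12 175.44  45.  ] [ 0.5557 -0.2702  0.02  ]
   S [265.66 173.72   7.  ] [ 0.5311 -0.2636  0.02  ]
   T [370.33 234.26  13.  ] [ 0.5307 -0.2637  0.02  ]
```

View pics/s.png

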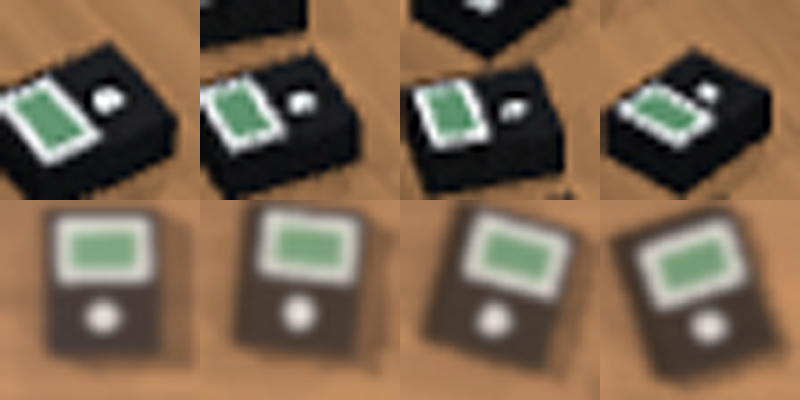

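View pics/s_full.png

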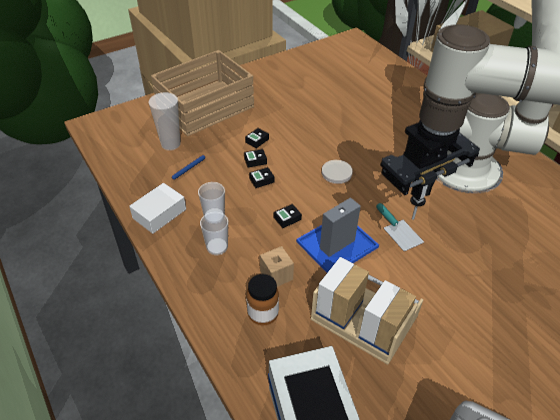

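```bash
cat >> h.py <<'E'
def press(x,y,zf,h=.02):
    t=np.array([x,y]); env.goto(tip(x-.0008,y,zf+.05),O)
    env.move_straight(tip(x-.0008,y,zf+.012),rate=.12); env.dwell(.15)
    s=env.read_state(); e=s["position"][:2]-t; f0=s["force"]
    env.move_straight(tip(x-.0008-e[0],y-e[1],zf+.0085),rate=.03); env.dwell(.1)
    s=env.read_state(); print("hover err",(s["position"][:2]-t).round(4),s["position"][2]-L-zf); f0=s["force"]
    c=tip(x-.0008-e[0],y-e[1],zf-.0095)
    r=env.move_straight(c,rate=.02,force_limit=8)
    env.dwell(.55); s=env.read_state()
    print("press",r,"dF",(s["force"]-f0).round(2),"tip rel face",round(s["position"][2]-L-zf,4),"xyerr",(s["position"][:2]-t).round(4),"t",s["clock"])
    env.move_straight(tip(x,y,zf+.05),rate=.12)
E
python3 - <<'E'
from h import *
press(.505,.0485,.131)
ps=env.grab_frame("scene"); crop(ps,[.505,.0485,.16],30,"t",k=13)
cv2.imwrite("pics/t_full.png",ps["image"])
E
```

```text
hover err [-0.0006 -0.0006] 0.008577919840755455
press True dF [-1.13  0.21  7.55] tip rel face -0.0043 xyerr [-0.0005 -0.0006] t 53.95
```

View pics/t.png

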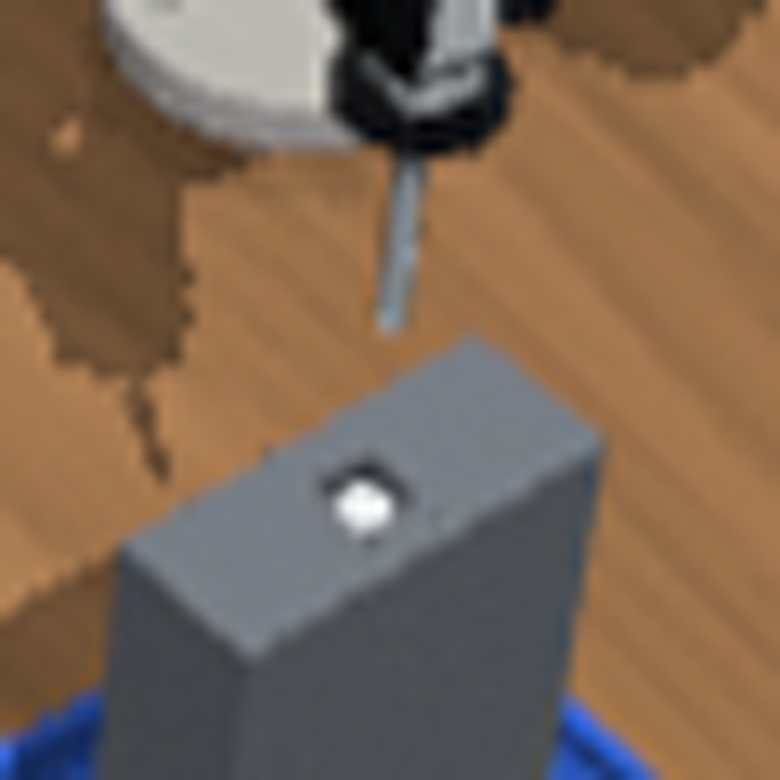

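```bash
cat >> h.py <<'E'
T4=[np.array(a) for a in((.5491,-.0989),(.5309,-.2636),(.5037,-.3451),(.4513,-.4325))]
def check(tag):
    ps=env.grab_frame("scene");pt=env.grab_frame("top"); ok=[]
    for t in T4:
        X=[*t,.02]; a=[world(ps,b,.02)[:2] for b in buttons(ps,X,.02,3) if b[2]<20]; b=[world(pt,b,.02,False)[:2] for b in buttons(pt,X,.02,3) if b[2]<20]
        print(tag,t,"S",np.round(a,4).tolist(),"T",np.round(b,4).tolist())
        ok.append(any(np.linalg.norm(q-t)<.0025 for q in a+b))
    cv2.imwrite(f"pics/{tag}.png",ps["image"]); return ok
E
python3 - <<'E'
from h import *
for i in range(4):
    ok=check(f"tm{i}")
    if not all(ok[i:]): print("STOP",ok); break
    press(*T4[i],.020)
E
```

```text
tm0 [ 0.5491 -0.0989] S [[0.5494, -0.099]] T [[0.5488, -0.0988]]
tm0 [ 0.5309 -0.2636] S [[0.5311, -0.2636]] T [[0.5307, -0.2638]]
tm0 [ 0.5037 -0.3451] S [[0.5036, -0.3455]] T [[0.5037, -0.3446]]
tm0 [ 0.4513 -0.4325] S [[0.4515, -0.4323]] T [[0.451, -0.4327]]
hover err [-0.0009 -0.0005] 0.008554980827670772
press True dF [-1.47  1.11  5.87] tip rel face -0.0043 xyerr [-0.0008 -0.0004] t 57.7
tm1 [ 0.5491 -0.0989] S [[0.5494, -0.099]] T []
tm1 [ 0.5309 -0.2636] S [] T [[0.5305, -0.2637]]
tm1 [ 0.5037 -0.3451] S [] T [[0.5039, -0.3449]]
tm1 [ 0.4513 -0.4325] S [[0.452, -0.4325]] T [[0.4519, -0.4328]]
hover err [-0.0009 -0.0002] 0.008621175262093692
press True dF [-0.37  0.23  5.03] tip rel face -0.0043 xyerr [-0.0008 -0.0002] t 61.3167
tm2 [ 0.5491 -0.0989] S [[0.5494, -0.099]] T []
tm2 [ 0.5309 -0.2636] S [[0.5311, -0.2636]] T []
tm2 [ 0.5037 -0.3451] S [] T []
tm2 [ 0.4513 -0.4325] S [] T []
STOP [True, True, False, False]
```

Run:
```python
from h import *
env.goto(tip(.43,.05,.2),O)
print(check("tm2b"))
```

```text
tm2b [ 0.5491 -0.0989] S [[0.5494, -0.099]] T [[0.5488, -0.0988]]
tm2b [ 0.5309 -0.2636] S [[0.5311, -0.2636]] T [[0.5307, -0.2637]]
tm2b [ 0.5037 -0.3451] S [[0.5036, -0.3455]] T [[0.5037, -0.3447]]
tm2b [ 0.4513 -0.4325] S [[0.4516, -0.4322]] T [[0.451, -0.4327]]
[True, True, True, True]
```

View pics/tm2b.png

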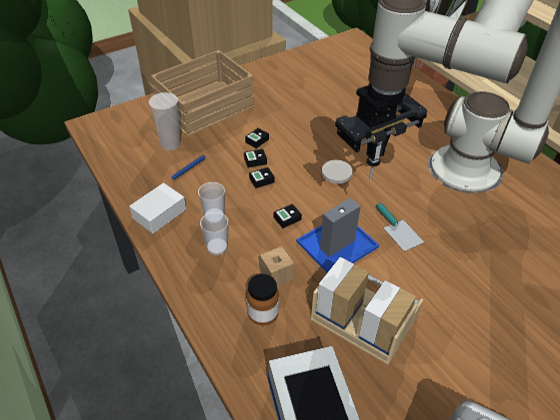

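All four timers are unmoved (buttons around (290,211), (265,174), (259,155), (260,133) px); the missed blobs were just the arm's shadow. Press timer 3 of the row, step clear, recheck, press the last.

Run:
```python
from h import *
press(*T4[2],.020)
env.goto(tip(.43,-.05,.2),O)
ok=check("tm3")
if ok[3]: press(*T4[3],.020)
else: print("STOP")
env.goto(tip(.43,.2,.2),O)
print(check("tm4"))
ps=env.grab_frame("scene");pt=env.grab_frame("top")
X=[.505,.0485,.131]
print([world(ps,b,.131) for b in buttons(ps,X,.131)],[world(pt,b,.131,False) for b in buttons(pt,X,.131)])
```

```text
hover err [-0.0009  0.    ] 0.008574940904299031
press True dF [-0.71  1.14  6.83] tip rel face -0.0043 xyerr [-0.0008  0.0001] t 67.225
tm3 [ 0.5491 -0.0989] S [[0.5494, -0.099]] T [[0.5488, -0.0988]]
tm3 [ 0.5309 -0.2636] S [[0.5311, -0.2636]] T [[0.5307, -0.2638]]
tm3 [ 0.5037 -0.3451] S [[0.5036, -0.3456]] T [[0.5037, -0.3447]]
tm3 [ 0.4513 -0.4325] S [[0.4515, -0.4323]] T [[0.451, -0.4327]]
hover err [-0.0009  0.0002] 0.008568965046669794
press True dF [0.99 1.09 5.38] tip rel face -0.0043 xyerr [-0.0008  0.0001] t 72.8917
tm4 [ 0.5491 -0.0989] S [[0.5494, -0.099]] T [[0.5488, -0.0989]]
tm4 [ 0.5309 -0.2636] S [[0.5311, -0.2636]] T [[0.5307, -0.2637]]
tm4 [ 0.5037 -0.3451] S [[0.5036, -0.3455]] T [[0.5038, -0.3447]]
tm4 [ 0.4513 -0.4325] S [[0.4516, -0.4323]] T [[0.451, -0.4327]]
[True, True, True, True]
[array([0.50552142, 0.04957559, 0.131     ])] [array([0.50471749, 0.04766457, 0.131     ])]
```

Run:
```python
from h import *
press(.505,.0485,.131)
env.goto([.6885,.047,.26],O)
env.move_straight([.6885,.047,.155],rate=.12); env.dwell(.1); print(env.read_state()["position"])
ps=env.grab_frame("scene"); crop(ps,[.69,.047,.09],30,"u",k=13)
print(env.read_state()["clock"])
```

```text
hover err [-0.0006 -0.0006] 0.008575875857570359
press True dF [-0.3  0.7  6.6] tip rel face -0.0043 xyerr [-0.0005 -0.0006] t 78.925
[0.68907297 0.04711931 0.15627899]
81.4667
```

View pics/u.png

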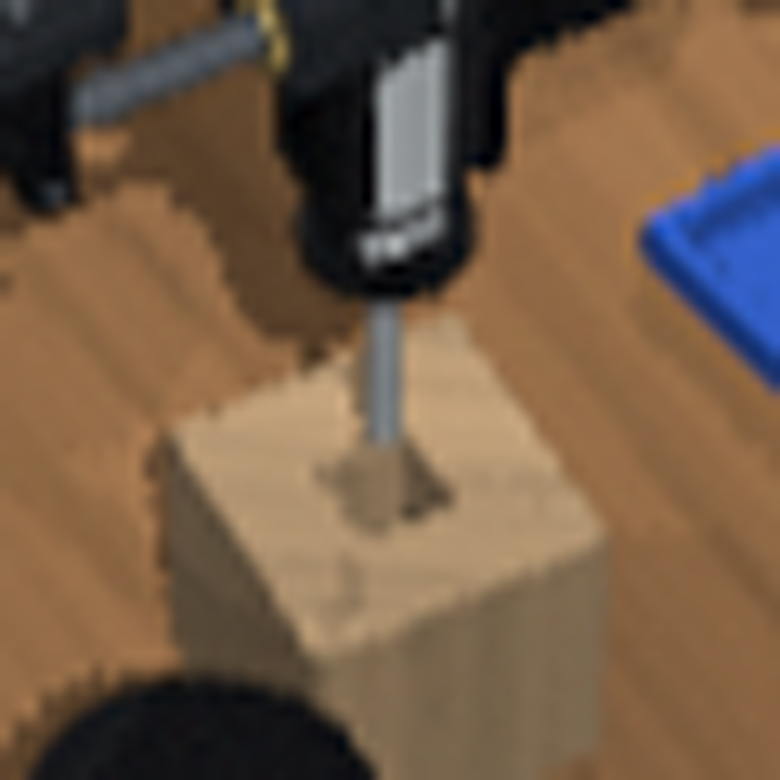

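The tip at (383,438) hangs over the hole (about (385,485)), which it meets when lowered.

Run:
```python
from h import *
r=env.move_straight([.6885,.047,.09],rate=.06,force_limit=6); print(r,env.read_state()["position"])
if not r:
    r=env.move_straight([.6885,.047,.080],rate=.02,force_limit=4)
s=env.read_state(); print(r,s["position"],s["force"].round(2))
if s["position"][2]<.092:
    env.gripper_to(.5); env.dwell(.2)
    X=s["position"]; env.move_straight([X[0],X[1],.24],rate=.12)
    env.goto([.40,.30,.35],[-90,0,100])
    env.dwell(.3)
    for n in("scene","top"): cv2.imwrite(f"pics/v_{n}.png",env.grab_frame(n)["image"])
    ps=env.grab_frame("scene"); crop(ps,[.69,.047,.09],20,"v",k=16)
    print(check("fin"))
print(env.read_state()["clock"])
```

```text
False [0.68888517 0.04708329 0.09060526]
True [0.68898981 0.04706073 0.08595152] [-0.81  0.45  4.15]
fin [ 0.5491 -0.0989] S [[0.5494, -0.099]] T [[0.5488, -0.0988]]
fin [ 0.5309 -0.2636] S [[0.5311, -0.2636]] T [[0.5307, -0.2637]]
fin [ 0.5037 -0.3451] S [[0.5036, -0.3456]] T [[0.5037, -0.3447]]
fin [ 0.4513 -0.4325] S [[0.4516, -0.4322]] T [[0.451, -0.4327]]
[True, True, True, True]
87.5083
```

View pics/v_scene.png

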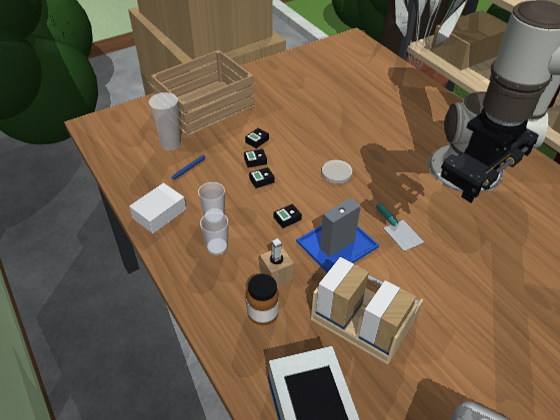

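View pics/v.png

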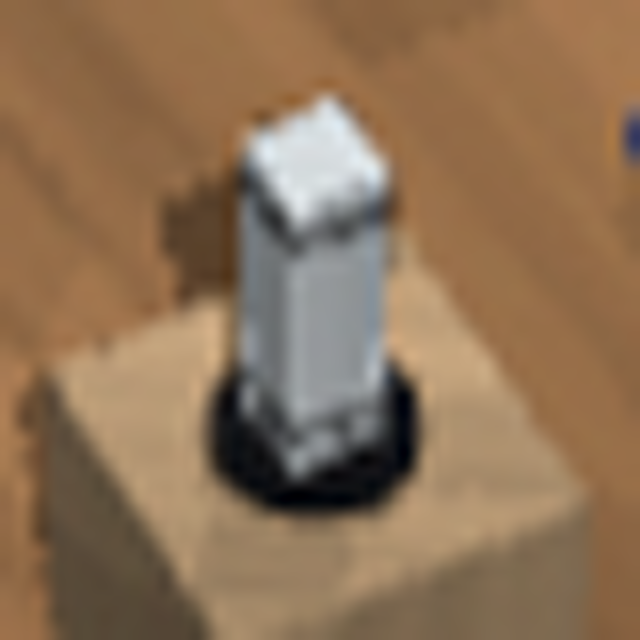

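View pics/v_top.png

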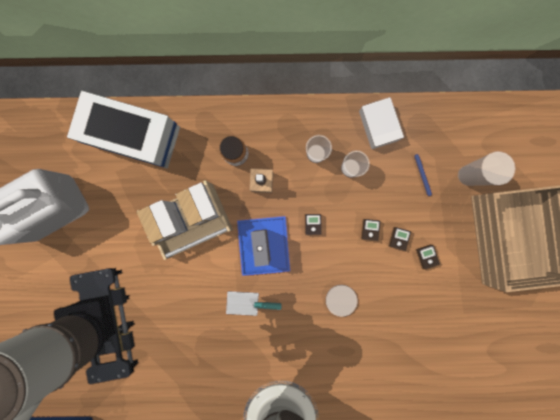

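Run:
```python
from workcell import env
env.close_job()
```

```text
the job is handed in; nothing more can be done
```

The job is finished and handed in at about 87.5 s of the 208 s allowed. No verdict is reported, so this rests on my own checks.

**Logger:** I tilted it forward by its upper back edge, gripped its sides and pulled it out along its own axis. It now stands on the tray floor, and its button is within about 7 mm of the tray centre. The four kit boxes stayed standing in the rack.

**Button presses:** I pressed the logger, then the four timers I found from left to right (place 2 looks empty), then the logger again. Each press stopped at 4.3 mm below the button's rest height, so it was fully down, with 5.0 to 7.6 N held for about 0.55 s. The button travel itself can't be read directly.

**Stylus:** It is back in its stand, tip down, with the collar seated and upright.

**Last checks:**
- **Final pictures:** they show the logger upright on the tray, the kit boxes standing, the cups and jar upright where they were, and the arm clear of everything.
- **Timers:** all four buttons were still in their original positions; no timer was knocked aside.

**Disagreements:**
- **Scene camera offset:** the scene camera read about 3 to 4 mm off the top camera in x. I corrected it using the stylus tip at known arm positions; after that the two agreed within about 1 mm on the timer buttons and 2 mm on the logger's.
- **Missed check:** one timer check between presses failed only because the arm's shadow fell on two of the timers. It passed once I moved the arm clear.

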